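# Tip the bolts from the twin-bay tote into the bin under the riser

### The arm

A 6-joint arm with a two-finger parallel gripper is mounted at the origin on a cart in front of the work surface, level with it; the furniture and walls round the work are solid. World frame = base frame: x ahead of the robot, y to its left, z up, the work surface at z = 0. Lengths are in mm, angles in rad, forces in N, time in s.
With the tool pointing down it reaches from about 300 to 775 mm from the base axis. Payload 14.6 kg.
Tool frame: the origin (TCP) lies where the fingers leave the gripper's body, on its centre line; the fingertips stand 97 mm ahead of it and the grasp point (between the pads) lies ahead of it (grip_depth is the z of the grasp point in the tool frame, in mm); z points along the fingers, y is the line along which they close (so a half turn about z gives the same grasp; the last joint's range is limited). The gripper opens to 94 mm and grips with 3 to 60 N. Pads are 16 mm wide; open, the fingers measure 119 mm over their backs; the gripper's body (75 mm by 177 mm) begins 78 mm behind the grasp point.
Start: joints at [-1.306, 0.3, 1.521, -0, 1.321, -0.067], TCP at [179.153, -519.994, 302.646] pointing down, gripper open.
Joint ranges: [-3.03, 3.03], [-0.79, 2.21], [0.23, 2.52], [-1.04, 4.18], [0, 3.07], [-2.55, 2.55]. Speed limits (rad/s): [2.22, 2.22, 2.57, 3.14, 3.14, 3.14].

### API

Orientations are given as [roll, pitch, yaw] about the fixed x, y, z axes, in that order (R = Rz(yaw) Ry(pitch) Rx(roll)).
In Python, from cell import read_state, camera, sign_off, regions_of, spot_point, grip_depth gives the robot as it stands. The module is installed in compiled form; this text tells all that it offers.
- The arm moves only by the tool send_rows, never from a script. Its argument "series" is a list of rows, each a list of 3 entries, a list of its own where there are three numbers: the shift along the world's x, y, z in mm, then the turn about the world's z in degrees, then the closure, from -1 (fully open) to 1 (shut), so that 0 is half open. A call has 1 to 12 rows; each row shifts and turns the commanded pose from where the row before left it; what a row does not reach is not made up. A row lasts 1/10 s, in which the tool goes at most 50 mm and 8.59 degrees, less where a joint would pass 70% of its speed; a pose out of reach is approached as far as the arm can. A call is refused whole if a number of a shift passes 50 or a number of a turn 8.59, either way. A call with a gripper value outside its range is refused whole. The fingers move at their own pace and stop on an object; "squeeze" is the grip in N (left out, the last holds). Time passes only in rows, so rows that do not move let the fingers close. It gives the time, the measured TCP pose, the force, the opening and the grip force at its end, in the units of the state.
- read_state(): the state, without advancing time (a new reading comes with each control period).
- camera(name): name is "scene" or "top" or "wrist"; returns a dict with "color" (384x512x3 uint8, blue, green, red), "fx", "fy", "cx", "cy" (pixels), "camera_from_world" (4x4, takes a point from world to camera coordinates). Camera axes: x right, y down, z forward; pixel columns grow to the right and rows downward; lengths in mm; the calibration is good to about 2 mm. A picture is of the moment at which its call begins. There is no depth.
- sign_off(): hands the job in; it is judged then, once.
Trained networks look in a picture, given as the dict that the camera call returned (one of the last four; its "shot" number tells which), for a name from the list of things; names that differ only in an ending like _2 or _b are one class to them, and where a whole thing is asked for, a point or a joint stands for the part that bears it (a point fixed in the world has none). Each returns a list of dicts, best first, with "confidence" (0 to 1); they miss things now and then, are a little off and sometimes report something else, mostly with a low value. They report only what shows in the picture. A call takes as long as a camera call.
- regions_of(thing, picture): "mask" (384x512 bool, what is visible of it).
- spot_point(thing, picture): "point" ([x, y, z] in mm, in the coordinates of the camera as it stood for that picture, good to about 4 mm: a listed point, or the origin of a listed thing).
The state is a dict: "clock": time; "joints": joint angles; "qd": joint speeds; "effort": joint torques, N m; "eef_pos": TCP position; "eef_rot": TCP orientation; "wrist_force": force on the tool from outside, world axes, zero at the start; "moment": the same for the moment, N m; "finger_gap": finger opening in mm; "finger_force": force on a finger pad.
Only numpy, scipy, OpenCV 4.12 (cv2) and the standard library are available. Lean on these libraries where they do the work, as an engineer would, in place of code of your own. Each camera call takes 0.05 s, during which the arm holds its last target. There are 200 camera calls.

### The job

Put the hardware away after the rebuild: draw the orange bin out from under the black riser, carry the blue tote to it and tip its bolt bay over the bin so that all the bolts go in while the banana plugs stay in the tote's other bay. Pick up what lies about on the table and the white card too, bolts into the bin and banana plugs into the tote's plug bay. In the end the tote stands upright on its black mat and the bin is pushed fully home under the riser; leave the loupe, the needle tube and the tape roll where they are.

Things in the scene. Friction and masses are not known exactly. Their poses are not given: they have to be found in the camera images.
- riser: low black sheet-metal riser shelf fixed to the table, 138 mm wide, 135 deep, top at 60 mm, things up to 18 mm tall on it. Origin on the table under its middle; x points into it, its front edge is at x = -66 mm. Under it a lane 116 mm wide, 52 mm high, open to -x (flared guides at the mouth reach x = -79 mm), with a stop at the back
- bin: orange open bin for the bolts, outside 120 x 110 x 40 mm (x, y, z), walls and floor 3 mm, about 0.25 kg, loose on the table in the riser's lane (3 mm play each side). Origin under its middle, axes like the riser's while in the lane. Fully home, against the stop, its origin lies on the riser's origin (within 1 mm)
- bin_handle (a point): middle of the bin's pull: an upright orange blade 12 mm thick (y), 38 mm long (x), its top 38 mm above the table, on the middle of the bin's front wall (-x). The point is 82 mm in front of the bin's origin, 23 mm up; the blade always stands in front of the riser, to be pinched from above across y. Axes as the bin's
- mat: black rubber mat, 190 x 120 x 2 mm, fixed on the table: the tote's parking place. Origin on the table at the point over which the tote's origin belongs (8 mm to the +x side of the mat's middle); x along its long side
- tote: blue twin-bay tote, 152 x 76 mm, loose, about 0.28 kg, starts on the mat. Origin under its middle; x runs from the bolt bay (-x) to the plug bay (+x). A 5 mm upright divider, 60 mm high, stands at x = 0. Tipped about its y axis with the lip down, the bolts slide out at 40 to 60 degrees, while the plugs lean against the divider and stay in
- tote_handle (a point): middle of the tote's handle: an upright black plate on the divider, 12 mm thick (x), 56 mm wide (y), 58 to 90 mm above the tote's underside, under a flange 20 mm thick (x) and 5 mm high (to 95 mm). The point is at x = y = 0, 74 mm up in the tote's frame. Axes as the tote's; pinch from above across x
- tote_lip (a point): middle of the edge of the tote's pouring lip, at x = -84, z = 24 mm in the tote's frame, axes as the tote's. The bolt bay is 70 mm wide inside; its slippery metal floor, 4 mm up, runs from x = -2 to -42 mm and then rises at 25 degrees to this edge, with side walls but no end wall
- plug_bay (a point): middle of the floor of the tote's plug bay, at x = 34, y = 0, z = 4 mm in the tote's frame, axes as the tote's. Inside the bay is 62 mm long (x) and 70 mm wide (y), its walls 36 mm above this floor
- bolt_1_center (a point): M6 socket-head bolt, 23 mm long (y, head 10 mm across at +y, shank 6 mm), black or bright, loose in the tote's bolt bay; the point is half-way up and along. May be absent
- bolt_2_center (a point): M6 socket-head bolt, 23 mm long (y, head 10 mm across at +y, shank 6 mm), black or bright, loose in the tote's bolt bay; the point is half-way up and along. May be absent
- bolt_3_center (a point): M6 socket-head bolt, 23 mm long (y, head 10 mm across at +y, shank 6 mm), black or bright, loose in the tote's bolt bay; the point is half-way up and along. May be absent
- bolt_4_center (a point): M6 socket-head bolt, 23 mm long (y, head 10 mm across at +y, shank 6 mm), black or bright, loose in the tote's bolt bay; the point is half-way up and along. May be absent
- bolt_5_center (a point): M6 socket-head bolt, 23 mm long (y, head 10 mm across at +y, shank 6 mm), black or bright, loose in the tote's bolt bay; the point is half-way up and along. May be absent
- loose_bolt_1_head (a point): black M6 bolt like those in the tote, lying loose on a white plastic card (2 mm) on the table: 23 mm long along its y; the point is the middle of its head (10 mm across, 6 mm long), 5 mm above what it lies on; the 6 mm shank runs from there to -y. May be absent
- loose_bolt_2_head (a point): black M6 bolt like those in the tote, lying loose on a white plastic card (2 mm) on the table: 23 mm long along its y; the point is the middle of its head (10 mm across, 6 mm long), 5 mm above what it lies on; the 6 mm shank runs from there to -y. May be absent
- kept_red_grip (a point): red banana plug lying in the tote's plug bay, like the stray ones; the point lies in its thick grip
- kept_black_grip (a point): black banana plug lying in the tote's plug bay, like the stray ones; the point lies in its thick grip
- stray_1_grip (a point): red banana plug lying loose on the table, 55 mm long along its y: an 11 mm thick grip from y = -17 to +18 mm about this point, then a 4 mm metal pin to y = -36 mm. The point lies half-way up, 5.5 mm above what it lies on, near the centre of mass. May be absent
- stray_2_grip (a point): black banana plug lying loose on the table, 55 mm long along its y: an 11 mm thick grip from y = -17 to +18 mm about this point, then a 4 mm metal pin to y = -36 mm. The point lies half-way up, 5.5 mm above what it lies on, near the centre of mass. May be absent
- stray_3_grip (a point): red banana plug lying loose on the table, 55 mm long along its y: an 11 mm thick grip from y = -17 to +18 mm about this point, then a 4 mm metal pin to y = -36 mm. The point lies half-way up, 5.5 mm above what it lies on, near the centre of mass. May be absent
- loupe: bystander: black stand loupe, 35 mm across, 42 mm tall; origin underneath
- tip_tube: bystander: upright needle tube with blue cap, 20 mm across, 64 mm tall; origin underneath
- tape_roll: bystander: amber tape roll lying flat, 66 mm across, 12 mm high; origin underneath

How it is judged:
By the outcome, as a careful person would: the job done as asked, in the order asked, and still so for the second after the job is handed in, with the robot touching nothing.
Of loose_bolt_1, loose_bolt_2 only 1 to 2 are there at a start; the rules pass over those that are not, and their reading is None.
Of stray_1, stray_2, stray_3 only 2 to 3 are there at a start; the rules pass over those that are not, and their reading is None.
Of bolt_1, bolt_2, bolt_3, bolt_4, bolt_5 only 3 to 5 are there at a start; the rules pass over those that are not, and their reading is None.
At some moment in a run one of stray_1, stray_2, stray_3, loose_bolt_1, loose_bolt_2 may be knocked a few centimetres aside while the robot is not near it.
It also fails if it takes over 210 s, if anything falls off the work surface, if the arm or the gripper's body presses on something with over 40 N, if the wrist force passes 120 N, or if a joint passes its speed limit or range.

## Working session

There is one attempt and no reset: what is moved stays moved. The work goes in short steps, Python scripts to look and compute and a tool call to move; the robot and the scene stay as the last step left them, time stands still between calls to the robot, and variables do not carry over. Pictures are saved under pics/ and viewed, at most 14 in all, crops included, and the job is handed in when it is done.

Besides the shell and the picture viewer there is one more tool, called in YAML: its name, and indented under it one key for each argument. send_rows: Moves the arm, as the interface text tells. Its arguments: {"type":"object","properties":{"series":{"type":"array"},"squeeze":{"type":"number"}},"required":["series"]}

```bash
mkdir -p pics
cat > h.py <<'E'
import numpy as np, cv2
from cell import *
def world(pic,p):
    T=np.linalg.inv(np.array(pic["camera_from_world"])); return (T@np.r_[p,1])[:3]
def ray(pic,u,v,z):
    T=np.linalg.inv(np.array(pic["camera_from_world"])); d=T[:3,:3]@np.array([(u-pic["cx"])/pic["fx"],(v-pic["cy"])/pic["fy"],1]); o=T[:3,3]
    return o+d*(z-o[2])/d[2]
def pix(pic,w):
    c=np.array(pic["camera_from_world"])@np.r_[w,1]; return c[0]/c[2]*pic["fx"]+pic["cx"],c[1]/c[2]*pic["fy"]+pic["cy"]
def spots(pic,names,minc=.3):
    for n in names:
        for d in spot_point(n,pic):
            if d["confidence"]>minc:
                w=world(pic,d["point"]); print(n,round(d["confidence"],2),np.round(w).astype(int),np.round(pix(pic,w)).astype(int))
def axis(pic,mask,z):
    """centre and long-axis angle (deg) of a mask projected on height z"""
    v,u=np.nonzero(mask); P=np.array([ray(pic,a,b,z)[:2] for a,b in zip(u,v)]); r=cv2.minAreaRect(P.astype(np.float32))
    c=P.mean(0); w,V=np.linalg.eigh(np.cov((P-c).T)); return c,np.degrees(np.arctan2(V[1,1],V[0,1])),r
E
python3 - <<'E'
from h import *
print(grip_depth, read_state())
ims=[]
for c in("top","scene"):
    p=camera(c); T=np.linalg.inv(np.array(p["camera_from_world"])); print(c,p["fx"],T[:3,3].round())
    cv2.imwrite(f"pics/{c}0.png",cv2.resize(p["color"],(800,600),interpolation=cv2.INTER_CUBIC))
    spots(p,["riser","bin","bin_handle","mat","tote","tote_handle","tote_lip","plug_bay","bolt_1_center","loose_bolt_1_head","kept_red_grip","kept_black_grip","stray_1_grip","stray_2_grip","loupe","tip_tube","tape_roll"])
E
```

```text
78.39999999999999 {'clock': 0.0, 'joints': array([-1.30559402e+00,  3.00483279e-01,  1.52157413e+00, -2.63673720e-05,
        1.32067597e+00, -6.66024742e-02]), 'qd': array([ 0.00051577, -0.00039223, -0.00042725,  0.0008135 , -0.00057923,
       -0.00098141]), 'effort': array([-3.99601804e-04, -5.31803334e+01, -3.52735984e+01,  7.07626529e-02,
        2.43773824e-02, -9.84309509e-05]), 'eef_pos': array([ 179.11645932, -519.86472415,  302.08252137]), 'eef_rot': array([-3.14045275e+00, -5.04363537e-05,  3.31811295e-01]), 'wrist_force': array([-0.38440641,  0.07677322, -0.3145935 ]), 'moment': array([-0.02698075,  0.00347495,  0.01669907]), 'finger_force': 0.0, 'finger_gap': 93.87210441529638}
top 413.018570674688 [ 376.   13. 1191.]
riser 0.67 [662 224   2] [174 146]
riser 0.49 [465  -1  11] [251 212]
bin 0.57 [660 225   3] [174 147]
bin 0.45 [462  -1  10] [251 213]
bin_handle 0.81 [567 214  19] [176 177]
mat 0.56 [492   5   1] [249 204]
tote 0.69 [486   8   1] [248 205]
tote 0.36 [466  -3  12] [252 212]
tote_handle 0.71 [490  11  75] [247 202]
tote_lip 0.83 [406  24  23] [243 233]
plu
[... 325 characters left out ...]

tape_roll 0.44 [654  55   5] [231 148]
scene 380.2924716895282 [-54. 544. 649.]
riser 0.92 [664 227   0] [159 220]
bin 0.69 [651 225  -2] [162 223]
bin_handle 0.89 [565 215  25] [182 231]
bin_handle 0.72 [488   8   3] [266 219]
bin_handle 0.66 [398 326   5] [181 305]
mat 0.93 [495   6   2] [265 218]
tote 0.66 [489  10   4] [266 219]
tote_handle 0.68 [467  -2  11] [275 220]
tote_handle 0.62 [489   9  78] [267 197]
tote_lip 0.78 [407  27  27] [284 232]
plug_bay 0.88 [521   2   2] [260 213]
bolt_1_center 0.47 [460 -15  14] [281 218]
loose_bolt_1_head 0.54 [397 326   5] [181 305]
stray_2_grip 0.61 [657  53   4] [215 195]
loupe 0.78 [ 407 -153   -1] [330 212]
tip_tube 0.4 [408  25  31] [284 230]
```

View pics/top0.png

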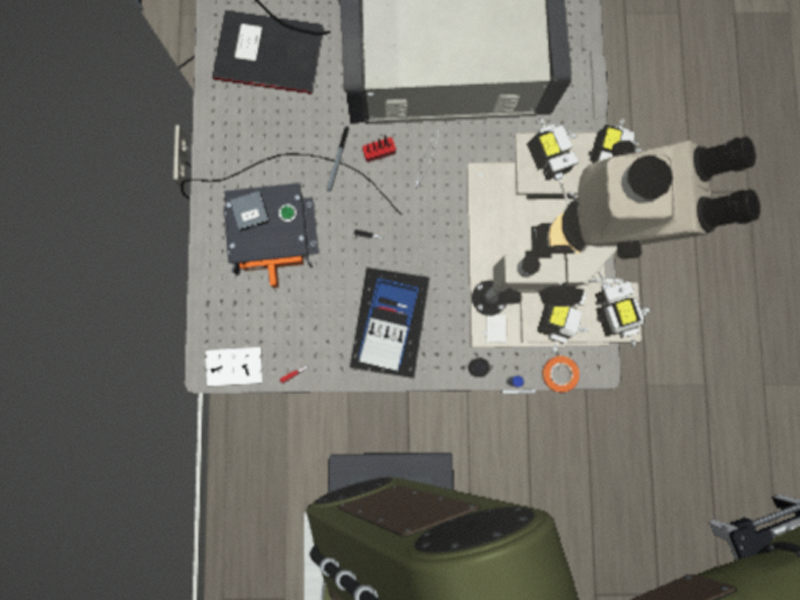

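View pics/scene0.png

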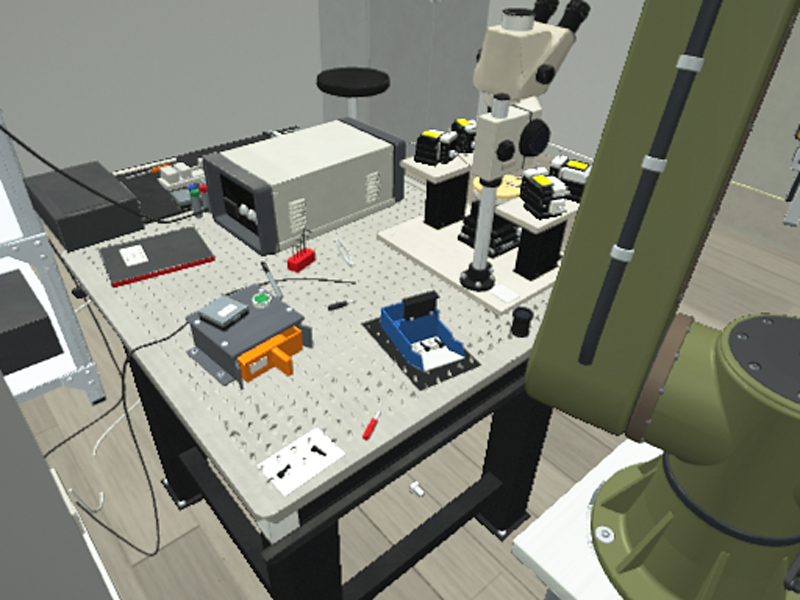

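send_rows:
  series:
    - [[20,46,12],0,-1]
    - [[20,46,12],0,-1]
    - [[20,46,12],0,-1]
    - [[20,46,12],0,-1]
    - [[20,46,12],0,-1]
    - [[20,46,12],0,-1]
    - [[20,46,12],-5,-1]
    - [[20,46,12],-5,-1]
    - [[20,46,12],-2,-1]
    - [[20,46,0],0,-1]
    - [[20,46,0],0,-1]
    - [[0,40,0],0,-1]

```text
clock: 3.0
eef_pos: [394.3, 15.4, 407.2]
eef_rot: [-3.141, 0.0, 0.123]
wrist_force: [1.1, 0.0, -0.6]
finger_gap: 94.4
finger_force: 0.0
```

Run:
```python
from h import *
s=read_state(); print(s["clock"],s["eef_pos"],np.degrees(s["eef_rot"]))
p=camera("wrist"); T=np.linalg.inv(np.array(p["camera_from_world"])); print(p["fx"],T[:3,:].round(2))
cv2.imwrite("pics/w1.png",cv2.resize(p["color"],(800,600)))
spots(p,["riser","bin_handle","mat","tote","tote_handle","tote_lip","plug_bay","bolt_1_center","loose_bolt_1_head","kept_red_grip","kept_black_grip","stray_1_grip","stray_2_grip"])
```

```text
3.0 [394.32809228  15.42017087 407.20146226] [-1.79990321e+02  4.94010979e-03  7.06068480e+00]
301.472768710638 [[ 1.2000e-01 -9.5000e-01 -2.8000e-01  4.7579e+02]
 [-9.9000e-01 -1.2000e-01 -3.0000e-02  2.6470e+01]
 [-0.0000e+00  2.8000e-01 -9.6000e-01  4.8946e+02]]
bin_handle 0.62 [565 222  24] [126  12]
mat 0.59 [404 332   7] [ 60 121]
tote 0.58 [491   9   3] [271  89]
tote_handle 0.83 [485   3  74] [278  93]
tote_lip 0.73 [405  27  27] [253 145]
plug_bay 0.94 [521  -2   7] [282  69]
plug_bay 0.38 [ 404 -151   -3] [361 156]
bolt_1_center 0.58 [487  10   3] [271  91]
bolt_1_center 0.43 [457 -13  13] [283 113]
loose_bolt_1_head 0.55 [402 328   8] [ 62 122]
kept_red_grip 0.51 [ 374 -221   -1] [398 179]
kept_red_grip 0.49 [503  10  14] [272  80]
kept_black_grip 0.57 [526  11  11] [274  64]
kept_black_grip 0.52 [408 273   7] [ 98 122]
```

View pics/w1.png

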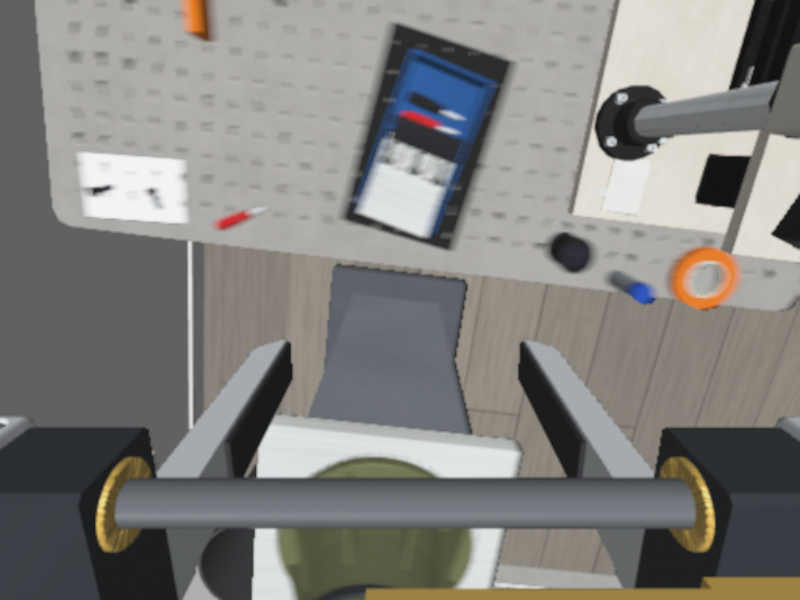

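send_rows:
  series:
    - [[25,25,-16],0,-1]
    - [[25,25,-16],0,-1]
    - [[25,25,-16],0,-1]
    - [[25,25,-16],0,-1]
    - [[25,25,-16],0,-1]
    - [[25,25,-16],0,-1]
    - [[25,25,-16],0,-1]
    - [[20,25,-15],0,-1]
    - [[0,0,0],0,-1]

```text
clock: 4.6
eef_pos: [589.2, 215.1, 276.6]
eef_rot: [3.141, 0.005, 0.124]
wrist_force: [-0.1, 0.2, -1.3]
finger_gap: 94.0
finger_force: 0.0
```

Run:
```python
from h import *
s=read_state(); print(s["clock"],s["eef_pos"],np.degrees(s["eef_rot"]))
p=camera("wrist")
cv2.imwrite("pics/w2.png",cv2.resize(p["color"],(800,600)))
spots(p,["riser","bin","bin_handle"])
r=regions_of("bin_handle",p)[:2]
for d in r:
    m=d["mask"]; print(d["confidence"],m.sum(),axis(p,m,38))
hsv=cv2.cvtColor(p["color"],cv2.COLOR_BGR2HSV); m=cv2.inRange(hsv,(5,150,80),(20,255,255))
v,u=np.nonzero(m); print(u.min(),u.max(),v.min(),v.max())
```

```text
4.6 [589.20932241 215.06635901 276.61648852] [179.97024426   0.26896294   7.10922569]
riser 0.66 [666 226   2] [259 101]
bin 0.47 [505  10  13] [411 252]
bin_handle 0.84 [568 218  23] [255 188]
0.57 349 (array([572.09894375, 217.98814601]), np.float64(-176.0096073350462), ((571.4715576171875, 218.0653076171875), (38.670066833496094, 12.12374496459961), 3.7304632663726807))
252 261 173 205
```

View pics/w2.png

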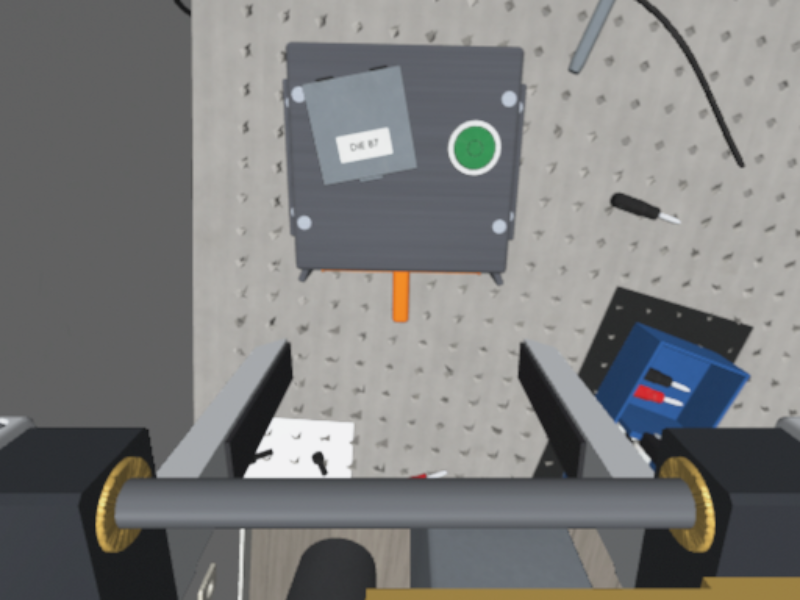

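send_rows:
  series:
    - [[-10,1.5,-25],-0.6,-1]
    - [[-9,1.5,-40],0,-1]
    - [[0,0,-40],0,-1]
    - [[0,0,-40],0,-1]
    - [[0,0,-20],0,-0.3]
    - [[0,0,-10],0,-0.3]
    - [[0,0,0],0,0.2]
    - [[0,0,0],0,1]
    - [[0,0,0],0,1]
    - [[0,0,0],0,1]
    - [[0,0,0],0,1]
    - [[0,0,0],0,1]
  squeeze: 20

```text
clock: 6.05
eef_pos: [569.6, 216.1, 105.7]
eef_rot: [-3.141, -0.0, 0.112]
wrist_force: [-0.0, 0.3, 0.0]
finger_gap: 33.7
finger_force: 0.0
```

send_rows:
  series:
    - [[0,0,-3],0,1]
    - [[0,0,0],0,1]
    - [[0,0,0],0,1]
    - [[0,0,0],0,1]
    - [[0,0,0],0,1]

```text
clock: 6.55
eef_pos: [569.5, 216.0, 102.2]
eef_rot: [3.142, 0.0, 0.112]
wrist_force: [0.1, -0.5, -1.1]
finger_gap: 11.5
finger_force: 20.0
```

send_rows:
  series:
    - [[-8,-1,0],0,1]
    - [[-16,-2,0],0,1]
    - [[-18,-2,0],0,1]
    - [[-18,-2,0],0,1]
    - [[-18,-2,0],0,1]
    - [[-16,-2,0],0,1]
    - [[-7,-0.5,0],0,1]
    - [[0,0,0],0,1]
    - [[0,0,0],0,1]

```text
clock: 7.45
eef_pos: [468.9, 204.7, 102.5]
eef_rot: [-3.141, -0.0, 0.112]
wrist_force: [0.6, -0.7, -3.1]
finger_gap: 12.2
finger_force: 20.0
```

send_rows:
  series:
    - [[0,0,0],0,0.5]
    - [[0,0,0],0,0.3]
    - [[0,0,20],0,0]
    - [[0,0,40],0,-1]
    - [[0,0,40],0,-1]
    - [[0,-10,40],0,-1]
    - [[5,-30,20],-5,-1]
    - [[10,-40,20],-5,-1]
    - [[10,-40,0],-5,-1]
    - [[10,-40,0],-4.4,-1]
    - [[6,-42,0],0,-1]
    - [[0,0,0],0,-1]

```text
clock: 8.65
eef_pos: [510.1, -1.3, 282.4]
eef_rot: [3.141, -0.001, -0.231]
wrist_force: [0.2, 0.2, 0.5]
finger_gap: 94.3
finger_force: 0.0
```

Run:
```python
from h import *
s=read_state(); print(s["clock"],s["eef_pos"],np.degrees(s["eef_rot"]))
p=camera("wrist")
cv2.imwrite("pics/w3.png",cv2.resize(p["color"],(800,600)))
spots(p,["mat","tote","tote_handle","tote_lip","plug_bay","bolt_1_center","bin_handle"])
r=regions_of("tote",p)[:1]
for d in r:
    m=d["mask"]; print(d["confidence"],m.sum(),axis(p,m,30))
```

```text
8.65 [510.13984048  -1.26880553 282.41893955] [ 1.79971963e+02 -3.44090743e-02 -1.32374441e+01]
tote 0.6 [490   7   0] [257 183]
tote 0.52 [505  10   9] [251 174]
tote 0.44 [665 227   1] [34 83]
tote_handle 0.92 [487   2  80] [262 207]
tote_lip 0.79 [407  27  29] [257 256]
plug_bay 0.68 [ 400 -152   -1] [391 220]
plug_bay 0.59 [550 213   2] [ 85 175]
plug_bay 0.57 [521   0   8] [256 160]
bin_handle 0.67 [468 209  23] [104 241]
0.94 7943 (array([484.94299492,   7.0089073 ]), np.float64(165.31064899089492), ((481.8199768066406, 8.4569091796875), (81.42655944824219, 153.56402587890625), 76.48344421386719))
```

View pics/w3.png

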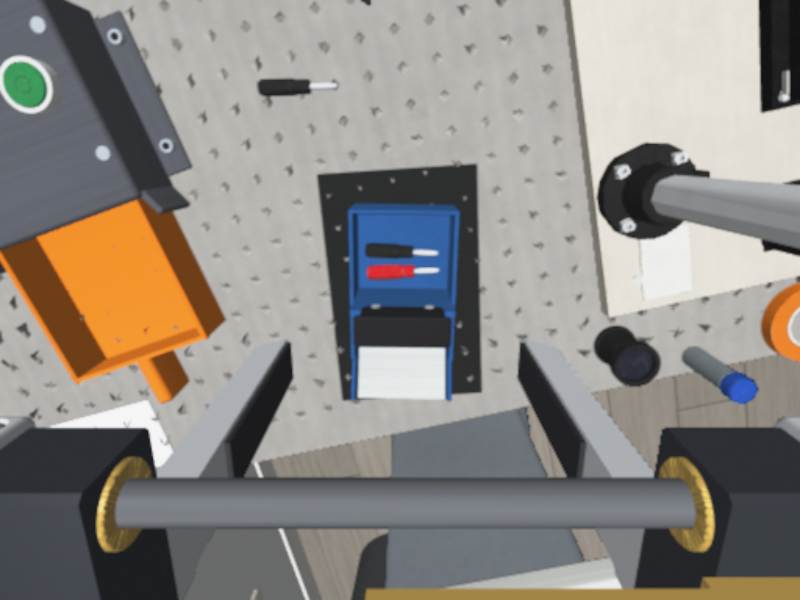

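Run:
```python
from h import *
p=camera("wrist")
for n,u,v,z in [("toteL",348,207,40),("toteR",460,207,40),("tL2",350,305,40),("tR2",457,308,40),("matTL",319,176,2),("matTR",476,165,2),("matBL",345,400,2),("matBR",481,391,2),("flangeTL",357,309,95),("flTR",449,312,95),("lipL",358,399,24),("lipR",445,399,24),("plugblk",388,251,10),("stray2a",260,87,5.5),("stray2b",337,86,4)]:
    print(n,ray(p,u*.64,v*.64,z).round(1)[:2])
```

```text
toteL [563.5  31.8]
toteR [546.3 -42.7]
tL2 [495.1  48.5]
tR2 [475.5 -26.6]
matTL [587.6  52.4]
matTR [569.  -63.6]
matBL [401.9  82.1]
matBR [384.1 -33.6]
flangeTL [507.7  34.4]
flTR [493.4 -19.3]
lipL [411.8  65.7]
lipR [396.   -2.8]
plugblk [521.9  14.8]
stray2a [655.7  75.6]
stray2b [644.4  22.6]
```

send_rows:
  series:
    - [[10,0,-20],0,-1]
    - [[9,0,-30],0,-1]
    - [[0,0,-40],0,-1]
    - [[0,0,-40],0,-1]
    - [[0,0,-30],0,-1]
    - [[0,0,-17],0,-1]
    - [[0,0,0],0,-1]
    - [[0,0,0],0,0]
    - [[0,0,0],0,0.5]
    - [[0,0,0],0,1]
    - [[0,0,0],0,1]
    - [[0,0,0],0,1]
  squeeze: 10

```text
clock: 10.35
eef_pos: [529.1, 2.5, 106.6]
eef_rot: [-3.141, -0.002, -0.227]
wrist_force: [-1.0, -1.5, 6.7]
finger_gap: 76.8
finger_force: 9.9
```

send_rows:
  series:
    - [[0,0,0],0,1]
    - [[0,0,0],0,1]
    - [[0,0,0],0,1]
    - [[0,0,0],0,1]
    - [[0,0,3],0,1]
    - [[0,0,3],0,1]
    - [[0,0,3],0,1]
    - [[0,0,3],0,1]
    - [[0,0,0],0,1]
  squeeze: 60

```text
clock: 11.25
eef_pos: [528.7, 2.6, 117.8]
eef_rot: [-3.141, -0.001, -0.227]
wrist_force: [-0.0, 0.0, -4.0]
finger_gap: 76.3
finger_force: 59.5
```

Run:
```python
from h import *
s=read_state(); print(s)
p=camera("scene"); q=camera("wrist")
cv2.imwrite("pics/s4.png",np.vstack([cv2.resize(p["color"][150:290,170:400],(690,420),interpolation=cv2.INTER_CUBIC)]))
spots(p,["tote_lip","tote_handle","tote","plug_bay"]); spots(q,["tote_lip","tote_handle","tote","plug_bay"])
```

```text
{'clock': 11.25, 'joints': array([-6.44105739e-02,  4.84616845e-01,  1.74216072e+00,  5.20157627e-06,
        9.14233219e-01,  1.73305427e+00]), 'qd': array([ 3.13711695e-05,  7.08090667e-03,  4.59001908e-03, -3.42408011e-05,
       -8.60469587e-03,  7.98076563e-04]), 'effort': array([ 1.55016122e-02, -5.76973414e+01, -2.85719436e+01,  1.89674157e-02,
        2.13922290e-01, -8.31665911e-04]), 'eef_pos': array([528.65977052,   2.57832187, 117.76183141]), 'eef_rot': array([-3.14149459e+00, -5.73559084e-04, -2.26671718e-01]), 'wrist_force': array([-0.00674575,  0.04360849, -4.01848686]), 'moment': array([ 0.04590311, -0.14584728,  0.05166288]), 'finger_force': 59.481040835380554, 'finger_gap': 76.2523929792752}
tote_lip 0.63 [404  25  36] [286 230]
tote_handle 0.62 [488  13  89] [267 194]
tote 0.88 [489  11  16] [266 216]
tote 0.37 [470   1  22] [274 217]
plug_bay 0.72 [520   9  14] [258 210]
tote_handle 0.64 [489  10  89] [265 369]
tote 0.64 [490  11  16] [262 278]
plug_bay 0.59 [522   6  18] [259 238]
```

View pics/s4.png

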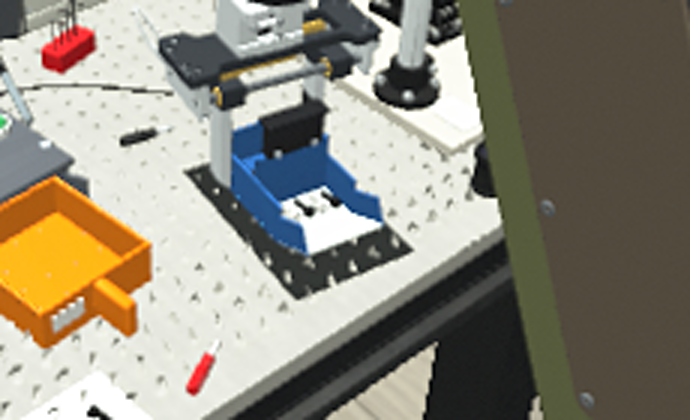

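send_rows:
  series:
    - [[0,0,8],0,1]
    - [[0,0,15],0,1]
    - [[0,0,18],0,1]
    - [[0,3,18],0,1]
    - [[0,7,15],2,1]
    - [[0,11,8],4,1]
    - [[0.5,15,0],5.5,1]
    - [[0.5,15,0],5.5,1]
    - [[0.5,15,0],5.5,1]
    - [[0.5,15,0],5.5,1]
    - [[0.5,15,0],5.5,1]
    - [[0.5,15,0],5.5,1]

```text
clock: 12.95
eef_pos: [531.5, 114.2, 200.0]
eef_rot: [3.142, -0.0, 0.458]
wrist_force: [-0.7, -0.7, -2.1]
finger_gap: 76.2
finger_force: 59.5
```

send_rows:
  series:
    - [[0.5,15,0],5.5,1]
    - [[0.5,15,0],5.5,1]
    - [[0.5,15,0],5.5,1]
    - [[0.5,15,0],5.5,1]
    - [[0.5,15,0],5.5,1]
    - [[0.5,15,0],5.5,1]
    - [[0.5,15,0],5.5,1]
    - [[0.5,15,0],5.5,1]
    - [[0.5,15,0],5.5,1]
    - [[0.5,15,0],5.5,1]
    - [[0.5,15,0],5.5,1]
    - [[0.5,8,0],5,1]

```text
clock: 14.15
eef_pos: [537.3, 287.6, 199.9]
eef_rot: [3.142, -0.0, 1.602]
wrist_force: [-0.1, -0.2, -4.7]
finger_gap: 75.7
finger_force: 59.5
```

send_rows:
  series:
    - [[0,4,0],0,1]
    - [[0,0,0],0,1]
    - [[0,0,0],0,1]

```text
clock: 14.45
eef_pos: [537.5, 290.2, 199.5]
eef_rot: [-3.142, 0.0, 1.595]
wrist_force: [-0.1, -0.0, -4.2]
finger_gap: 76.1
finger_force: 59.5
```

Run:
```python
from h import *
s=read_state(); print(s["clock"],s["eef_pos"],np.degrees(s["eef_rot"]),s["wrist_force"],s["moment"])
p=camera("scene")
cv2.imwrite("pics/s5.png",cv2.resize(p["color"][120:330,80:360],(800,600),interpolation=cv2.INTER_CUBIC))
spots(p,["tote_lip","tote_handle","tote","plug_bay","bin","bin_handle","riser"])
p=camera("top");spots(p,["tote_lip","tote_handle","tote","plug_bay","bin","bin_handle","riser"])
```

```text
14.45 [537.5065566  290.2377576  199.49852064] [-1.79995122e+02  4.20328933e-03  9.13823563e+01] [-1.36671258e-01 -2.71944264e-03 -4.18945442e+00] [ 0.12804525 -0.09781414  0.00655768]
tote_lip 0.89 [544 164 118] [203 197]
tote_handle 0.59 [540 253 172] [167 193]
tote 0.6 [540 252  95] [171 221]
plug_bay 0.84 [538 284  93] [159 228]
bin 0.75 [551 215  -2] [186 242]
bin_handle 0.72 [467 205  24] [209 252]
riser 0.66 [390 188   6] [236 274]
tote_lip 0.59 [541 166 117] [188 181]
tote_lip 0.34 [391 183   8] [186 239]
tote_handle 0.84 [538 250 168] [151 179]
tote_handle 0.47 [554 232 104] [164 177]
tote 0.89 [536 251  96] [157 184]
plug_bay 0.71 [533 282 102] [145 185]
bin 0.59 [548 222   4] [174 185]
bin_handle 0.93 [467 203  22] [179 212]
riser 0.74 [661 226   0] [173 147]
riser 0.42 [464 208  20] [177 213]
```

View pics/s5.png

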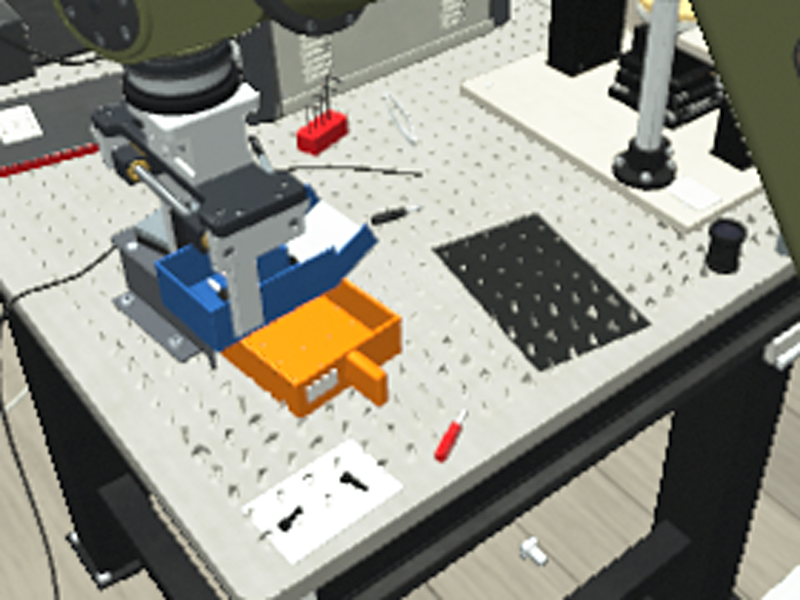

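send_rows:
  series:
    - [[0,0,-8],2.5,1]
    - [[0,0,-8],2.5,1]
    - [[0,0,-8],0,1]
    - [[0,0,0],0,1]
  squeeze: 40

```text
clock: 15.65
eef_pos: [537.2, 290.4, 174.1]
eef_rot: [-3.14, 0.001, 1.683]
wrist_force: [-0.6, -0.1, -3.6]
finger_gap: 76.4
finger_force: 39.6
```

send_rows:
  series:
    - [[0,0,0],0,1]
    - [[0,0,0],0,1]
    - [[0,0,0],0,1]
  squeeze: 28

```text
clock: 15.95
eef_pos: [537.6, 290.6, 175.8]
eef_rot: [3.141, -0.0, 1.684]
wrist_force: [0.2, 0.5, -3.6]
finger_gap: 76.1
finger_force: 27.7
```

send_rows:
  series:
    - [[0,0,0],0,1]
    - [[0,0,0],0,1]
    - [[0,0,0],0,1]
  squeeze: 20

```text
clock: 16.25
eef_pos: [537.5, 290.6, 175.4]
eef_rot: [3.142, -0.0, 1.684]
wrist_force: [0.4, -0.3, -4.5]
finger_gap: 76.6
finger_force: 19.8
```

Run:
```python
from h import *
s=read_state(); print(s["clock"],s["eef_pos"],np.degrees(s["eef_rot"]),s["wrist_force"],s["moment"])
p=camera("scene"); spots(p,["tote_lip","tote_handle","tote","plug_bay"])
```

```text
16.25 [537.53475188 290.57268242 175.43423443] [ 1.79994724e+02 -2.63871096e-03  9.65073442e+01] [ 0.41128397 -0.31444594 -4.46588528] [ 0.10987302 -0.0856932  -0.02906117]
tote_lip 0.78 [557 166  96] [199 202]
tote 0.84 [545 252  74] [171 227]
tote 0.7 [410 271   8] [200 287]
plug_bay 0.84 [538 287  71] [159 236]
plug_bay 0.43 [468 203  27] [210 251]
```

Still level at 20 N; step the grip down further.

send_rows:
  series:
    - [[0,0,0],0,1]
    - [[0,0,0],0,1]
    - [[0,0,0],0,1]
  squeeze: 15

```text
clock: 16.8
eef_pos: [537.5, 290.6, 175.3]
eef_rot: [-3.142, 0.0, 1.684]
wrist_force: [-0.9, -0.0, -4.1]
finger_gap: 76.8
finger_force: 14.8
```

send_rows:
  series:
    - [[0,0,0],0,1]
    - [[0,0,0],0,1]
    - [[0,0,0],0,1]
  squeeze: 12

```text
clock: 17.1
eef_pos: [537.5, 290.6, 175.3]
eef_rot: [-3.142, -0.0, 1.684]
wrist_force: [-0.2, -0.5, -4.2]
finger_gap: 75.8
finger_force: 12.0
```

Run:
```python
from h import *
s=read_state(); print(s["clock"],s["eef_pos"],np.degrees(s["eef_rot"]),s["wrist_force"],s["moment"])
p=camera("scene"); spots(p,["tote_lip","tote_handle","tote","plug_bay"])
```

```text
17.1 [537.50649531 290.59116715 175.34015543] [-1.79999400e+02 -1.35457567e-03  9.65097713e+01] [-0.23861394 -0.4747274  -4.20028575] [ 0.11362954 -0.034473   -0.07239733]
tote_lip 0.8 [547 170  65] [201 215]
tote_lip 0.52 [497   1   0] [266 218]
tote_handle 0.89 [544 247 131] [171 206]
tote_handle 0.68 [529 286  77] [161 236]
tote 0.6 [543 261  63] [168 232]
plug_bay 0.72 [537 292  68] [157 238]
```

send_rows:
  series:
    - [[0,0,0],0,1]
    - [[0,0,0],0,1]
    - [[0,0,0],0,1]
    - [[0,0,0],0,1]
    - [[0,0,0],0,1]

```text
clock: 17.85
eef_pos: [537.5, 290.6, 175.3]
eef_rot: [-3.142, 0.0, 1.684]
wrist_force: [-0.4, 0.1, -3.9]
finger_gap: 75.8
finger_force: 12.0
```

Run:
```python
from h import *
s=read_state(); print(s["clock"],s["eef_pos"],s["wrist_force"],s["moment"])
p=camera("scene"); spots(p,["tote_lip","tote_handle","tote","plug_bay"])
cv2.imwrite("pics/s6.png",cv2.resize(p["color"][150:300,120:320],(800,600),interpolation=cv2.INTER_CUBIC))
```

```text
17.85 [537.50320972 290.57224619 175.32198222] [-0.36023268  0.0691619  -3.85580039] [ 0.12487888 -0.10334147  0.00661961]
tote_lip 0.73 [551 169  64] [201 214]
tote_handle 0.78 [542 244 134] [172 205]
tote_handle 0.57 [409 269   8] [201 286]
tote 0.65 [541 262  62] [169 234]
plug_bay 0.91 [534 292  69] [158 239]
```

View pics/s6.png

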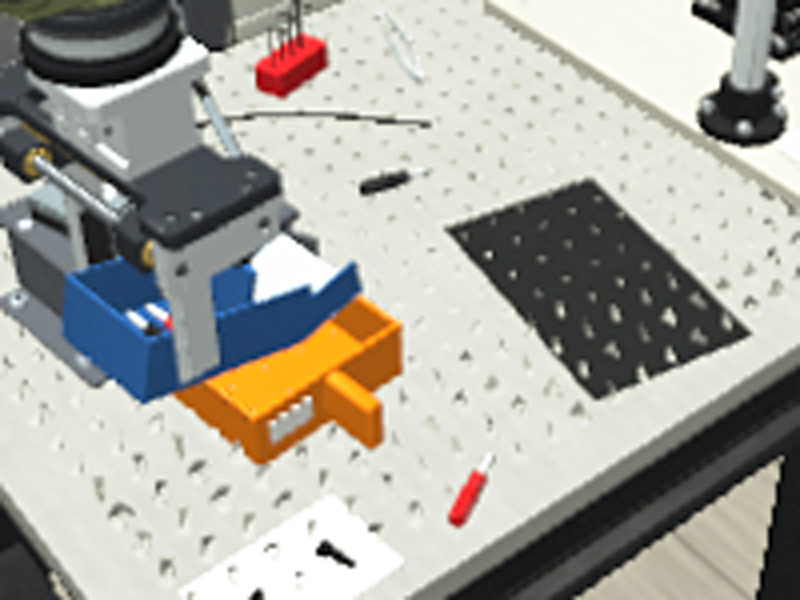

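send_rows:
  series:
    - [[0,0,0],0,1]
    - [[0,0,0],0,1]
    - [[0,0,0],0,1]
    - [[0,0,0],0,1]
  squeeze: 9.5

```text
clock: 18.5
eef_pos: [537.5, 290.6, 175.3]
eef_rot: [-3.142, -0.0, 1.684]
wrist_force: [0.0, -0.6, -3.9]
finger_gap: 75.9
finger_force: 9.5
```

Run:
```python
from h import *
s=read_state(); print(s["clock"],s["eef_pos"],s["wrist_force"],s["moment"])
p=camera("scene"); spots(p,["tote_lip","tote_handle","plug_bay"])
```

```text
18.5 [537.50469109 290.57738421 175.32917249] [ 0.01923713 -0.56406523 -3.88371345] [ 0.11680862 -0.1070277  -0.02741189]
tote_lip 0.57 [550 189  23] [195 231]
tote_handle 0.95 [541 235 113] [177 211]
plug_bay 0.77 [535 299  68] [155 240]
```

send_rows:
  series:
    - [[0.5,-4,5],0,1]
    - [[0.5,-5,6],0,1]
    - [[0.5,-5,6],0,1]
    - [[0,0,0],0,1]

```text
clock: 19.1
eef_pos: [539.5, 275.9, 193.7]
eef_rot: [3.14, -0.0, 1.684]
wrist_force: [0.5, -0.3, -3.9]
finger_gap: 76.0
finger_force: 9.5
```

send_rows:
  series:
    - [[0,0,0],0,1]
    - [[0,0,0],0,1]
    - [[0,0,0],0,1]
    - [[0,0,0],0,1]
  squeeze: 8

```text
clock: 19.5
eef_pos: [538.9, 276.7, 192.1]
eef_rot: [-3.141, 0.0, 1.685]
wrist_force: [-0.0, -0.2, -4.0]
finger_gap: 75.8
finger_force: 8.0
```

Run:
```python
from h import *
s=read_state(); print(s["clock"],s["eef_pos"],s["wrist_force"],s["moment"])
p=camera("scene"); spots(p,["tote_lip","tote_handle","plug_bay"])
```

```text
19.5 [538.93440276 276.68289821 192.13295332] [-0.04922253 -0.19509401 -3.99536352] [ 0.08008458 -0.08343344 -0.05098836]
tote_lip 0.91 [549 197  18] [192 234]
tote_handle 0.77 [546 219 118] [182 205]
plug_bay 0.88 [538 293  86] [156 232]
```

send_rows:
  series:
    - [[0,-2,3],0,1]
    - [[0,-2,3],0,1]
    - [[0,0,0],0,1]
    - [[0,0,0],0,1]
    - [[0,0,0],0,1]
    - [[0,0,0],0,1]
  squeeze: 7

```text
clock: 20.3
eef_pos: [539.0, 272.6, 198.3]
eef_rot: [-3.142, -0.0, 1.684]
wrist_force: [0.1, -0.2, -3.4]
finger_gap: 76.1
finger_force: 7.0
```

Run:
```python
from h import *
s=read_state(); print(s["clock"],s["eef_pos"],s["wrist_force"],s["moment"])
p=camera("scene"); spots(p,["tote_lip","tote_handle","plug_bay","bolt_1_center"])
q=camera("top");spots(q,["tote_lip","bolt_1_center"])
cv2.imwrite("pics/s7.png",np.hstack([cv2.resize(p["color"][170:290,140:250],(400,436),interpolation=cv2.INTER_CUBIC),cv2.resize(q["color"][140:220,130:203],(400,436),interpolation=cv2.INTER_CUBIC)]))
```

```text
20.3 [539.0046559  272.60565629 198.29521505] [ 0.05421699 -0.17511165 -3.39673133] [ 0.07241984 -0.10271612 -0.02616006]
tote_lip 0.61 [544 208  14] [190 238]
tote_handle 0.79 [544 217 111] [183 208]
plug_bay 0.82 [536 293  95] [156 230]
bolt_1_center 0.45 [543 219 111] [183 209]
tote_lip 0.8 [544 206  10] [179 186]
```

View pics/s7.png

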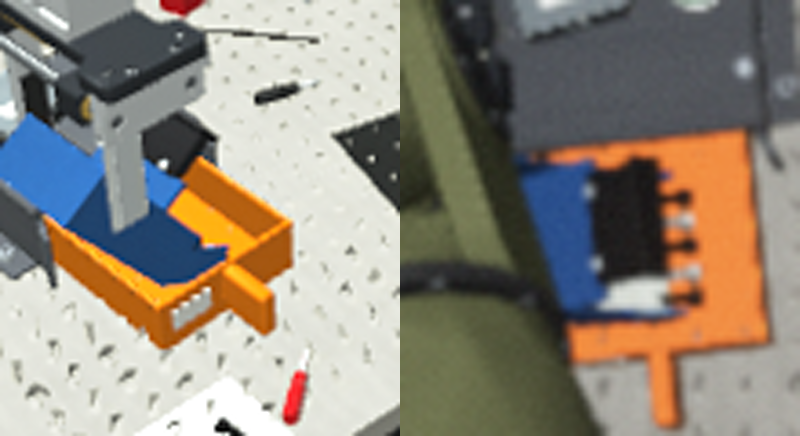

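send_rows:
  series:
    - [[0,0,0],0,1]
    - [[0,0,0],0,1]
    - [[0,0,0],0,1]
    - [[0,3,4],0,1]
    - [[0,3,5],0,1]
    - [[0,3,5],0,1]
    - [[0,0,6],0,1]
    - [[0,0,6],0,1]
    - [[0,0,0],0,1]
    - [[0,0,0],0,1]
  squeeze: 30

```text
clock: 21.7
eef_pos: [539.0, 281.5, 224.4]
eef_rot: [3.141, 0.0, 1.684]
wrist_force: [-0.0, -0.4, -2.9]
finger_gap: 75.8
finger_force: 30.0
```

Run:
```python
from h import *
s=read_state(); print(s["clock"],s["eef_pos"],s["wrist_force"],s["moment"])
p=camera("scene"); spots(p,["tote_lip","tote_handle","plug_bay"])
q=camera("top")
cv2.imwrite("pics/s8.png",np.hstack([cv2.resize(p["color"][170:290,140:250],(400,436),interpolation=cv2.INTER_CUBIC),cv2.resize(q["color"][140:220,130:203],(400,436),interpolation=cv2.INTER_CUBIC)]))
```

```text
21.7 [539.0160215  281.47338649 224.41830961] [-0.04905952 -0.37620426 -2.89403094] [ 0.01794896 -0.02091934  0.00636165]
tote_lip 0.88 [543 219  38] [185 233]
tote_lip 0.62 [ 380 -222   -3] [354 207]
tote_handle 0.96 [547 227 139] [178 199]
tote_handle 0.46 [660 223  -1] [161 221]
plug_bay 0.74 [535 304 119] [150 223]
plug_bay 0.7 [659  52   4] [214 195]
```

View pics/s8.png

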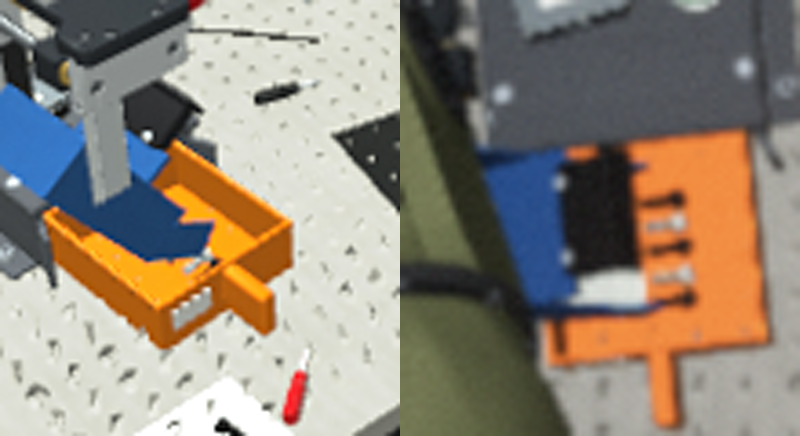

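send_rows:
  series:
    - [[0,3,10],0,1]
    - [[0,0,15],0,1]
    - [[0,0,15],0,1]
    - [[0,0,12],0,1]
    - [[-2,-6,0],-3,1]
    - [[-4,-12,0],-5.5,1]
    - [[-4.5,-15,0],-5.5,1]
    - [[-4.5,-15,0],-5.5,1]
    - [[-4.5,-15,0],-5.5,1]
    - [[-4.5,-15,0],-5.5,1]
    - [[-4.5,-15,0],-5.5,1]
    - [[-4.5,-15,0],-5.5,1]
  squeeze: 40

```text
clock: 23.15
eef_pos: [505.9, 176.0, 277.4]
eef_rot: [3.141, -0.001, 0.956]
wrist_force: [0.4, 0.4, -2.9]
finger_gap: 76.1
finger_force: 40.0
```

send_rows:
  series:
    - [[-4.5,-15,0],-5.5,1]
    - [[-4.5,-15,0],-5.5,1]
    - [[-4.5,-15,0],-5.5,1]
    - [[-4.5,-15,0],-5.5,1]
    - [[-4.5,-15,0],-5.5,1]
    - [[-4.5,-15,0],-5.5,1]
    - [[-4.5,-15,0],-5.5,1]
    - [[-4.5,-15,0],-5.5,1]
    - [[-4.5,-15,0],-5.5,1]
    - [[-4.5,-15,0],-5.5,1]
    - [[-4,-15,0],-5.5,1]
    - [[0,-6,0],-3,1]

```text
clock: 24.35
eef_pos: [456.8, 4.6, 277.5]
eef_rot: [3.141, -0.001, -0.153]
wrist_force: [0.8, -0.2, -3.1]
finger_gap: 75.7
finger_force: 40.0
```

send_rows:
  series:
    - [[0,0,0],0,1]
    - [[0,0,0],0,1]

```text
clock: 24.55
eef_pos: [457.1, 5.7, 277.0]
eef_rot: [-3.141, -0.001, -0.147]
wrist_force: [-0.0, 0.1, -3.1]
finger_gap: 75.5
finger_force: 40.0
```

Run:
```python
from h import *
s=read_state(); print(s["clock"],s["eef_pos"],np.degrees(s["eef_rot"]),s["wrist_force"])
p=camera("scene"); spots(p,["tote_lip","tote_handle","plug_bay","mat"])
p=camera("top"); spots(p,["tote_lip","tote_handle","plug_bay","mat"])
```

```text
24.55 [457.12387803   5.67195167 276.97154569] [-1.79993209e+02 -4.85445074e-02 -8.40466862e+00] [-1.97588443e-03  5.28178178e-02 -3.10757109e+00]
tote_lip 0.73 [392  17  90] [293 214]
tote_handle 0.75 [398  18 190] [295 177]
plug_bay 0.59 [475   6 173] [274 167]
mat 0.94 [494   3   1] [266 218]
mat 0.31 [463  16 164] [275 173]
tote_lip 0.69 [393  16  90] [245 237]
tote_lip 0.4 [397  18 186] [244 235]
tote_lip 0.35 [ 398 -154    0] [304 236]
tote_handle 0.9 [399  16 183] [245 234]
```

send_rows:
  series:
    - [[2,3,-20],-0.7,1]
    - [[2,2,-30],0,1]
    - [[2,2,-25],0,1]
    - [[0,0,-8],0,1]
    - [[0,0,0],0,1]

```text
clock: 25.55
eef_pos: [463.0, 12.5, 193.1]
eef_rot: [3.141, 0.001, -0.16]
wrist_force: [1.1, -0.7, -3.2]
finger_gap: 75.8
finger_force: 40.0
```

send_rows:
  series:
    - [[0,0,0],0,1]
    - [[2,-0.5,-4],0,1]
    - [[9,-1.4,-6.2],0,1]
    - [[9,-1.4,-6.2],0,1]
    - [[7.6,-1.2,-7.7],0,1]
    - [[7.6,-1.2,-7.7],0,1]
    - [[6.3,-1,-8.9],0,1]
    - [[6.3,-1,-8.9],0,1]
  squeeze: 11

```text
clock: 26.35
eef_pos: [511.3, 4.8, 142.7]
eef_rot: [3.141, 0.0, -0.16]
wrist_force: [2.4, -0.0, 3.4]
finger_gap: 76.0
finger_force: 11.0
```

Run:
```python
from h import *
s=read_state(); print(s["clock"],s["eef_pos"],np.degrees(s["eef_rot"]),s["wrist_force"])
p=camera("scene"); spots(p,["tote_lip","tote_handle","plug_bay","tote"])
```

```text
26.35 [511.2969439    4.77148615 142.70818709] [ 1.79994435e+02  2.67152457e-02 -9.18503176e+00] [ 2.43196683 -0.04266797  3.44559008]
tote_lip 0.96 [404  21  10] [285 237]
tote_handle 0.58 [456  17  87] [274 201]
plug_bay 0.83 [516   8  33] [260 205]
tote 0.89 [487  10  23] [267 214]
```

send_rows:
  series:
    - [[5,-0.8,-5.7],0,1]
    - [[5,-0.8,-5.7],0,1]
    - [[4,-0.6,-6.5],0,1]
    - [[4,-0.6,-6.5],0,1]
    - [[2.7,-0.4,-6.5],0,1]
    - [[2.7,-0.4,-6],0,1]
    - [[0,0,0],0,1]

```text
clock: 27.3
eef_pos: [534.9, 1.1, 106.6]
eef_rot: [3.142, -0.001, -0.16]
wrist_force: [1.5, -1.0, -0.0]
finger_gap: 75.9
finger_force: 11.0
```

Run:
```python
from h import *
s=read_state(); print(s["clock"],s["eef_pos"],np.degrees(s["eef_rot"]),s["wrist_force"])
p=camera("scene"); spots(p,["tote_lip","tote_handle","plug_bay","tote"])
```

```text
27.3 [534.88256408   1.10066744 106.59656918] [ 1.79999319e+02 -6.25454316e-02 -9.19247028e+00] [ 1.51861548 -0.95001044 -0.01079032]
tote_lip 0.94 [408  23  26] [284 232]
tote_handle 0.78 [493  15  74] [265 198]
tote_handle 0.74 [554 209   5] [187 239]
plug_bay 0.69 [526   5   2] [258 212]
plug_bay 0.68 [535 203   8] [194 241]
tote 0.86 [490  13   1] [265 220]
```

send_rows:
  series:
    - [[0,0,0],0,0.5]
    - [[0,0,0],0,-1]
    - [[0,0,0],0,-1]
    - [[0,0,0],0,-1]
    - [[0,0,20],0,-1]
    - [[0,0,40],0,-1]
    - [[0,0,40],0,-1]
    - [[0,0,40],0,-1]
    - [[0,0,36],0,-1]
    - [[0,0,0],0,-1]

```text
clock: 28.55
eef_pos: [535.2, 1.3, 287.8]
eef_rot: [-3.141, -0.008, -0.16]
wrist_force: [0.4, 0.2, 0.1]
finger_gap: 93.9
finger_force: 0.0
```

Run:
```python
from h import *
s=read_state(); print(s["clock"],s["eef_pos"],np.degrees(s["eef_rot"]))
p=camera("wrist")
cv2.imwrite("pics/w9.png",cv2.resize(p["color"],(800,600)))
spots(p,["tote","tote_lip","plug_bay","kept_red_grip","bolt_1_center","stray_2_grip"])
print(axis(p,regions_of("tote",p)[0]["mask"],30))
r=[d for d in regions_of("stray_2_grip",p) if d["confidence"]>.3]
for d in r: print(d["confidence"],axis(p,d["mask"],5.5))
```

```text
28.55 [535.19289075   1.25625326 287.8248961 ] [-179.95537117   -0.45259631   -9.18522012]
tote 0.91 [493  12   0] [257 200]
tote 0.44 [498  15  11] [254 200]
tote_lip 0.89 [410  23  26] [259 268]
plug_bay 0.85 [526   3   4] [260 176]
kept_red_grip 0.66 [499  15  11] [254 199]
kept_red_grip 0.38 [515  20  10] [248 188]
bolt_1_center 0.6 [ 386 -306   -3] [502 238]
bolt_1_center 0.49 [573 214   9] [ 84 166]
bolt_1_center 0.47 [406  23  27] [259 271]
(array([488.52772827,  10.11818442]), np.float64(170.1132384194441), ((484.721435546875, 11.157402038574219), (78.61415100097656, 154.3719482421875), 80.73442077636719))
0.88 (array([652.33332719,  50.63534367]), np.float64(77.94994361406248), ((651.7255249023438, 45.63451385498047), (53.709800720214844, 10.752410888671875), 80.74657440185547))
0.57 (array([507.40055767,  13.12955024]), np.float64(81.69801821758331), ((506.2437438964844, 9.338132858276367), (54.530574798583984, 11.911199569702148), 80.7806167602539))
```

View pics/w9.png

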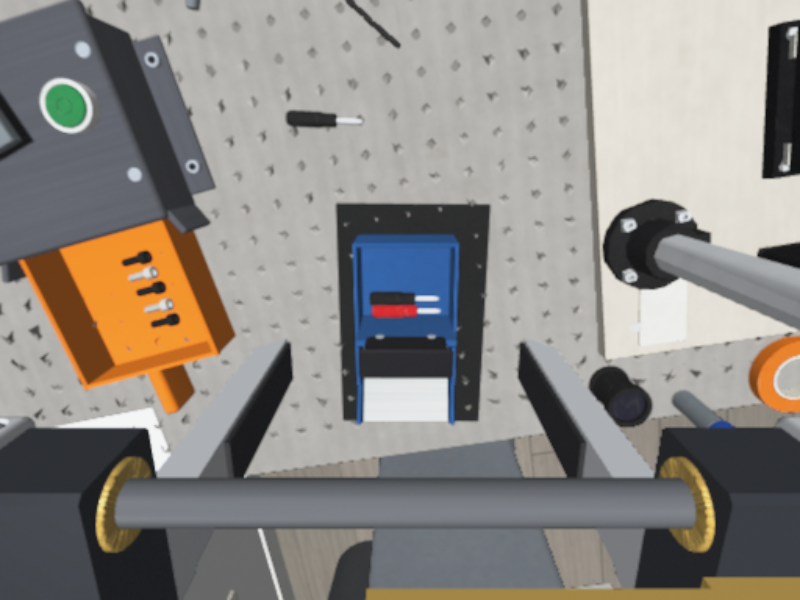

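Run:
```python
from h import *
p=camera("wrist")
g=lambda u,v,z: ray(p,u*.64,v*.64,z)[:2]
TL,TR,BL,BR=g(338,205,2),g(490,206,2),g(343,421,2),g(478,418,2)
m=(TL+TR+BL+BR)/4; ax=(TL+TR-BL-BR)/2; L=np.hypot(*ax); ax/=L; print("mat",m,np.degrees(np.arctan2(ax[1],ax[0])),L,"origin",m+8*ax)
a,b=g(355,237,42),g(458,237,42); e=(a+b)/2; n=np.array([a[1]-b[1],-(a[0]-b[0])]); n/=np.hypot(*n); print("plug end",e,np.degrees(np.arctan2(n[1],n[0])), "origin",e-76*ax)
l=(g(362,421,26)+g(450,421,26))/2; print("lip",l,l+84*ax)
```

```text
mat [484.57101104   4.3802418 ] -9.897494547919804 184.70716210259863 origin [492.45194579   3.00515361]
plug end [559.51411776  -2.97655531] -9.242316617155675 origin [484.64523766  10.08678243]
lip [407.48836473  21.96555782] [490.23817957   7.5271319 ]
```

send_rows:
  series:
    - [[0,0,-20],0,-1]
    - [[0,0,-40],0,-1]
    - [[0,0,-45],0,-1]
    - [[0,0,-45],0,-1]
    - [[0,0,-30],0,0]
    - [[0,0,-2],0,1]
    - [[0,0,0],0,1]
    - [[0,0,0],0,1]
    - [[0,0,0],0,1]
    - [[0,0,0],0,1]
    - [[0,0,0],0,1]
    - [[0,0,0],0,1]
  squeeze: 60

```text
clock: 30.25
eef_pos: [534.2, 1.3, 100.9]
eef_rot: [-3.142, -0.0, -0.16]
wrist_force: [-0.2, -0.8, -2.6]
finger_gap: 75.4
finger_force: 60.0
```

send_rows:
  series:
    - [[0,0,2],0,1]
    - [[0,0,4],0,1]
    - [[1,-1.5,0],0,1]
    - [[1.5,-2.5,0],0,1]
    - [[1.5,-2,0],0,1]
    - [[0,0,-3],0,1]
    - [[0,0,-4],0,1]
    - [[0,0,0],0,1]

```text
clock: 31.05
eef_pos: [538.3, -4.8, 99.9]
eef_rot: [3.141, -0.0, -0.16]
wrist_force: [1.0, -0.5, 0.8]
finger_gap: 75.7
finger_force: 60.0
```

send_rows:
  series:
    - [[0,0,0],0,0.5]
    - [[0,0,0],0,-1]
    - [[0,0,0],0,-1]
    - [[0,0,0],0,-1]
    - [[0,0,20],0,-1]
    - [[0,0,40],0,-1]
    - [[0,0,40],0,-1]
    - [[0,0,40],0,-1]
    - [[0,0,36],0,-1]
    - [[0,0,0],0,-1]
    - [[0,0,0],0,-1]

```text
clock: 32.15
eef_pos: [538.2, -4.7, 276.0]
eef_rot: [-3.141, -0.001, -0.16]
wrist_force: [-0.7, -0.6, 0.0]
finger_gap: 93.6
finger_force: 0.0
```

Run:
```python
from h import *
s=read_state(); print(s["clock"],s["eef_pos"],np.degrees(s["eef_rot"]))
p=camera("wrist")
cv2.imwrite("pics/w10.png",cv2.resize(p["color"],(800,600)))
spots(p,["tote","tote_lip","plug_bay","mat","stray_2_grip"])
spots(camera("top"),["tote","mat","stray_1_grip","stray_2_grip","loose_bolt_1_head"])
spots(camera("scene"),["tote","mat","stray_1_grip","stray_2_grip","loose_bolt_1_head"])
```

```text
32.15 [538.18511119  -4.70005372 276.01771286] [-1.79994493e+02 -5.59294981e-02 -9.18492479e+00]
tote 0.84 [500   4   0] [258 198]
tote 0.66 [545 207  11] [ 86 192]
tote_lip 0.74 [411  17  25] [259 273]
plug_bay 0.92 [530  -1   8] [258 177]
plug_bay 0.69 [521 206  10] [ 94 210]
plug_bay 0.44 [548 211   0] [ 87 188]
plug_bay 0.4 [529 209   7] [ 91 203]
stray_2_grip 0.56 [653  52  10] [192  77]
loose_bolt_1_head 0.4 [396 326   7] [136 238]
tote 0.85 [497   5   3] [265 217]
tote 0.5 [572 212   7] [182 235]
mat 0.75 [498   2   2] [266 217]
stray_2_grip 0.38 [660  53   5] [214 195]
loose_bolt_1_head 0.36 [401 327   5] [179 304]
```

View pics/w10.png

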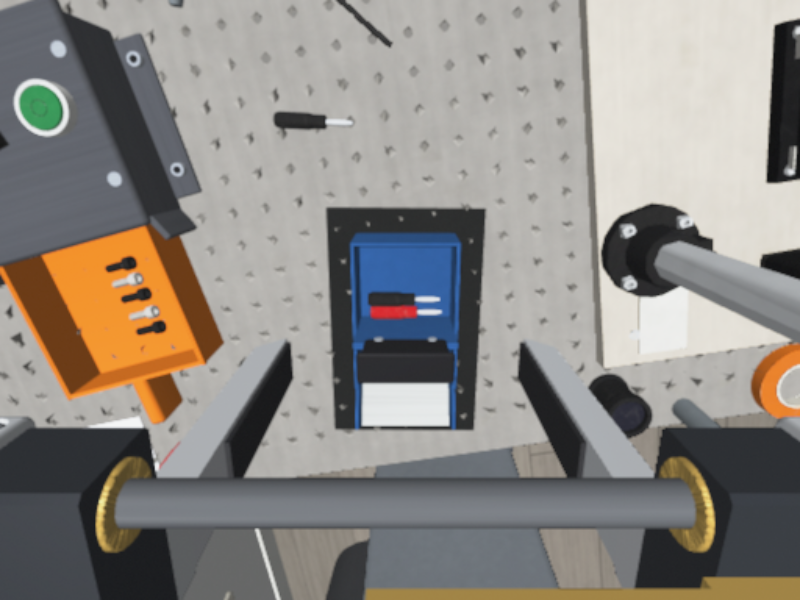

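send_rows:
  series:
    - [[10,6,0],8,0]
    - [[10,6,0],8,0]
    - [[10,6,0],8,0]
    - [[10,6,0],8,0]
    - [[10,6,0],8,0]
    - [[10,6,0],8,0]
    - [[10,6,-10],8,0.3]
    - [[10,6,-10],8,0.3]
    - [[10,6,-10],8,0.3]
    - [[10,5,-20],8,0.3]
    - [[10,0,-20],8,0.3]
    - [[6,0,-10],0,0.3]
  squeeze: 15

```text
clock: 34.25
eef_pos: [654.3, 54.4, 193.8]
eef_rot: [-3.139, 0.001, 1.378]
wrist_force: [0.6, 0.3, 0.3]
finger_gap: 32.8
finger_force: 0.0
```

send_rows:
  series:
    - [[0,0,0],0,0.3]
    - [[0,0,0],0,0.3]

```text
clock: 34.45
eef_pos: [654.2, 54.2, 196.5]
eef_rot: [3.141, -0.0, 1.372]
wrist_force: [-0.3, 0.8, -0.0]
finger_gap: 33.1
finger_force: 0.0
```

```bash
cat >> h.py <<'E'
def strays(pic,name,minc=.3):
    """long-axis fit of every plug/bolt found, on height 5"""
    for d in regions_of(name,pic):
        if d["confidence"]>minc:
            c,a,r=axis(pic,d["mask"],5); print(name,round(d["confidence"],2),"mean",c.round(1),"ang",round(a,1),"rect",np.round(r[0],1),np.round(r[1],1),"px",np.argwhere(d["mask"]).mean(0).round()[::-1])
E
python3 - <<'E'
from h import *
s=read_state(); print(s["clock"],s["eef_pos"],np.degrees(s["eef_rot"]),s["finger_gap"])
p=camera("wrist"); spots(p,["stray_2_grip"]); strays(p,"stray_2_grip")
cv2.imwrite("pics/w11.png",p["color"])
E
```

```text
34.45 [654.24845183  54.16626746 196.51895749] [ 1.79973237e+02 -8.51563336e-03  7.86143021e+01] 33.12085370623556
stray_2_grip 0.81 [650  53   7] [255 192]
stray_2_grip 0.39 [503  13  14] [117 260]
stray_2_grip 0.73 mean [651.8  48.9] ang 77.2 rect [650.3  43.7] [55.8 10.7] px [258. 195.]
```

View pics/w11.png

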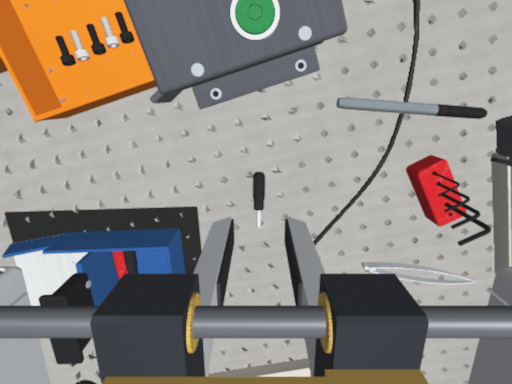

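send_rows:
  series:
    - [[-2,-1.5,-25],-1.2,0.3]
    - [[0,0,-35],0,0.3]
    - [[0,0,-25],0,0.3]
    - [[0,0,-12],0,0.3]
    - [[0,0,0],0,1]
    - [[0,0,0],0,1]
    - [[0,0,0],0,1]
    - [[0,0,0],0,1]
    - [[0,0,0],0,1]
    - [[0,0,10],0,1]
    - [[0,0,20],0,1]
    - [[0,0,0],0,1]

```text
clock: 35.8
eef_pos: [653.2, 52.8, 131.9]
eef_rot: [3.137, -0.001, 1.355]
wrist_force: [0.5, -0.7, 0.3]
finger_gap: 9.9
finger_force: 15.0
```

send_rows:
  series:
    - [[-10,-5,20],3,1]
    - [[-15,-8,15],0,1]
    - [[-20,-10,0],0,1]
    - [[-20,-10,0],0,1]
    - [[-20,-10,0],0,1]
    - [[-18,-10,0],0,1]
    - [[-11,-5,0],0,1]
    - [[0,0,0],0,1]
    - [[0,0,-20],0,1]
    - [[0,0,-20],0,1]
    - [[0,0,-8],0,1]
    - [[0,0,0],0,1]

```text
clock: 37.0
eef_pos: [538.1, -4.9, 114.8]
eef_rot: [-3.139, -0.0, 1.407]
wrist_force: [0.1, 1.0, -0.3]
finger_gap: 10.0
finger_force: 15.0
```

Run:
```python
from h import *
s=read_state(); print(s["clock"],s["eef_pos"],np.degrees(s["eef_rot"]),s["finger_gap"],s["finger_force"])
p=camera("top"); q=camera("scene")
cv2.imwrite("pics/s12.png",np.hstack([cv2.resize(p["color"][160:250,210:290],(400,450),interpolation=cv2.INTER_CUBIC),cv2.resize(q["color"][160:250,220:300],(400,450),interpolation=cv2.INTER_CUBIC)]))
for a in(p,q): spots(a,["stray_2_grip","kept_red_grip","plug_bay"])
```

```text
37.0 [538.12235631  -4.92450509 114.7740554 ] [-1.79879187e+02 -1.27913510e-03  8.06180039e+01] 10.024252882494936 15.000004470348358
stray_2_grip 0.64 [493   7  78] [267 195]
stray_2_grip 0.5 [661 224  -3] [160 221]
plug_bay 0.96 [526   1   1] [259 212]
```

View pics/s12.png

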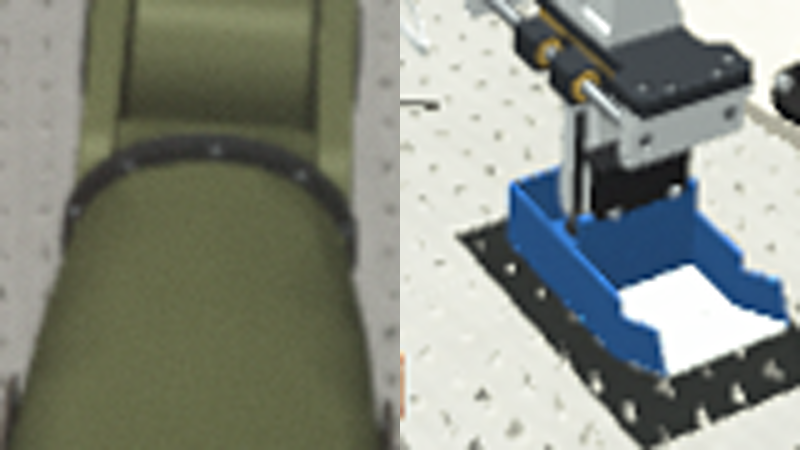

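send_rows:
  series:
    - [[0,0,0],0,0.62]
    - [[0,0,0],0,0.62]
    - [[0,0,0],0,0.62]
    - [[0,0,20],0,0.62]
    - [[0,0,30],0,0.3]
    - [[-5,10,40],0,0.3]
    - [[-15,30,40],0,0.3]
    - [[-20,40,30],0,0.3]
    - [[-20,40,5],0,0.3]
    - [[-20,40,0],0,0.3]
    - [[-20,40,0],0,0.3]
    - [[-20,40,0],0,0.3]

```text
clock: 38.6
eef_pos: [419.2, 232.0, 277.3]
eef_rot: [3.141, -0.0, 1.407]
wrist_force: [0.8, -0.2, -0.9]
finger_gap: 33.0
finger_force: 0.0
```

send_rows:
  series:
    - [[-20,40,0],0,0.3]
    - [[-7,15,0],0,0.3]
    - [[0,0,0],0,0.3]
    - [[0,0,0],0,0.3]

```text
clock: 39.0
eef_pos: [393.4, 285.4, 277.0]
eef_rot: [-3.142, 0.0, 1.407]
wrist_force: [0.0, -0.1, 0.4]
finger_gap: 32.8
finger_force: 0.0
```

Run:
```python
from h import *
s=read_state(); print(s["clock"],s["eef_pos"],np.degrees(s["eef_rot"]),s["finger_gap"],s["finger_force"])
p=camera("wrist"); q=camera("top")
cv2.imwrite("pics/w13.png",np.hstack([cv2.resize(p["color"],(500,375)),cv2.resize(q["color"][150:240,220:280],(250,375),interpolation=cv2.INTER_CUBIC)]))
spots(p,["stray_1_grip","loose_bolt_1_head"]); strays(p,"stray_1_grip"); strays(p,"loose_bolt_1_head")
spots(q,["kept_black_grip","stray_1_grip","loose_bolt_1_head"])
```

```text
39.0 [393.36344235 285.36853606 276.95523659] [-1.79998127e+02  1.62159595e-02  8.06430457e+01] 32.848056308459455 0.0
loose_bolt_1_head 0.69 [400 332  13] [259 131]
loose_bolt_1_head 0.62 [547 209   1] [389 208]
loose_bolt_1_head 0.54 [664 222   0] [483 183]
loose_bolt_1_head 0.66 mean [401.9 322.6] ang 113.3 rect [403.8 321.5] [10.7 22.4] px [261. 138.]
loose_bolt_1_head 0.72 [ 399 -156    0] [305 235]
loose_bolt_1_head 0.34 [398 327   4] [136 237]
```

View pics/w13.png

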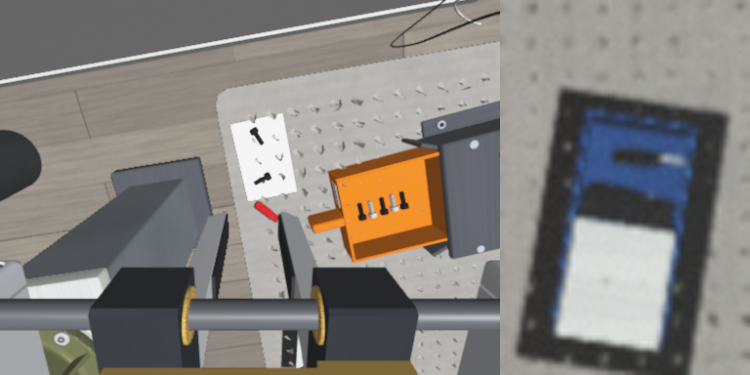

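send_rows:
  series:
    - [[2,10,-15],6.5,0.3]
    - [[2,10,-15],6.5,0.3]
    - [[2,10,-20],6.5,0.3]
    - [[1,10,-20],6.5,0.3]
    - [[0,3,-20],6.5,0.3]
    - [[0,0,0],0,0.3]
    - [[0,0,0],0,0.3]

```text
clock: 40.15
eef_pos: [400.4, 328.6, 187.4]
eef_rot: [-3.141, 0.0, 1.971]
wrist_force: [0.5, 0.3, 0.3]
finger_gap: 32.9
finger_force: 0.0
```

```bash
cat > look.py <<'E'
from h import *
import sys
s=read_state(); print(s["clock"],s["eef_pos"].round(1),np.degrees(s["eef_rot"]).round(1),round(s["finger_gap"],1))
p=camera("wrist"); cv2.imwrite(sys.argv[1],p["color"])
for n in sys.argv[2:]: spots(p,[n]); strays(p,n)
E
python3 look.py pics/w14.png loose_bolt_1_head
```

```text
40.15 [400.4 328.6 187.4] [-180.     0.   112.9] 32.9
loose_bolt_1_head 0.72 [402 329   6] [260 193]
loose_bolt_1_head 0.72 mean [402.6 322.1] ang 114.3 rect [403.1 320.5] [ 9.2 22.6] px [258. 199.]
```

View pics/w14.png

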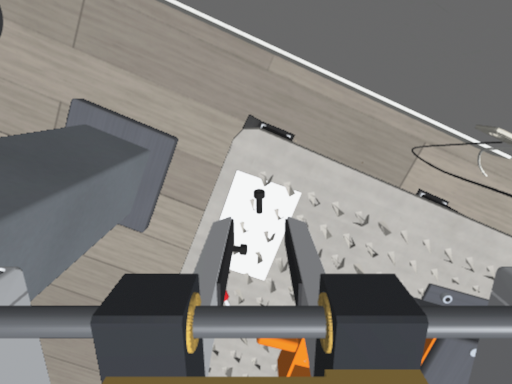

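send_rows:
  series:
    - [[0.5,0,-25],1,0.3]
    - [[0,0,-30],0,0.3]
    - [[0,0,-22],0,0.3]
    - [[0,0,-10],0,0.3]
    - [[0,0,0],0,1]
    - [[0,0,0],0,1]
    - [[0,0,0],0,1]
    - [[0,0,0],0,1]
    - [[0,0,0],0,1]
    - [[0,0,15],0,1]
    - [[0,0,25],0,1]
    - [[0,0,0],0,1]

```text
clock: 41.5
eef_pos: [401.6, 329.3, 142.6]
eef_rot: [3.137, -0.001, 1.992]
wrist_force: [-0.1, -0.9, -1.0]
finger_gap: 9.4
finger_force: 15.0
```

Run:
```python
from h import *
p=camera("scene"); spots(p,["loose_bolt_1_head","stray_1_grip"]); strays(p,"loose_bolt_1_head"); strays(p,"stray_1_grip")
```

```text
loose_bolt_1_head 0.44 [550 217  -4] [186 244]
loose_bolt_1_head 0.42 [496   5  77] [267 195]
stray_1_grip 0.45 [497   4  79] [267 194]
loose_bolt_1_head 0.58 mean [ 396.6 -253.2] ang 119.4 rect [ 397.4 -253.8] [ 19.8 109.8] px [356. 198.]
```

send_rows:
  series:
    - [[5,-4,20],0,1]
    - [[15,-11,10],0,1]
    - [[22,-16,0],0,1]
    - [[25,-18,0],0,1]
    - [[25,-18,0],0,1]
    - [[22,-16,0],0,1]
    - [[16,-10,0],0,1]
    - [[6,-4,-10],0,1]
    - [[0,0,-20],0,1]
    - [[0,0,-14],0,1]
    - [[0,0,0],0,0.6]
    - [[0,0,0],0,0.5]

```text
clock: 42.95
eef_pos: [536.5, 232.0, 125.8]
eef_rot: [-3.141, -0.0, 1.992]
wrist_force: [-0.2, -0.8, 0.8]
finger_gap: 21.8
finger_force: 0.0
```

send_rows:
  series:
    - [[0,0,0],0,0.4]
    - [[0,0,20],0,0.3]
    - [[0,0,30],0,0.3]
    - [[-10,5,30],0,0.3]
    - [[-22,10,30],0,0.3]
    - [[-30,12,15],0,0.3]
    - [[-30,12,0],0,0.3]
    - [[-30,12,0],0,0.3]
    - [[-18,10,0],0,0.3]
    - [[0,0,0],0,0.3]
    - [[0,0,0],0,0.3]

```text
clock: 44.05
eef_pos: [397.1, 292.8, 251.8]
eef_rot: [3.14, -0.0, 1.992]
wrist_force: [0.2, -0.4, -0.2]
finger_gap: 32.3
finger_force: 0.0
```

```bash
python3 look.py pics/w15.png loose_bolt_1_head stray_1_grip
python3 - <<'E'
from h import *
p=camera("top"); spots(p,["loose_bolt_1_head","bolt_1_center","stray_1_grip"]); strays(p,"bolt_1_center")
# dark blobs inside the bin, top view
c=p["color"]; hsv=cv2.cvtColor(c,cv2.COLOR_BGR2HSV)
b=cv2.inRange(hsv,(3,140,80),(22,255,255)); k=cv2.morphologyEx(b,cv2.MORPH_CLOSE,np.ones((9,9)))
n,l,st,ce=cv2.connectedComponentsWithStats(((k>0)&(b==0)).astype(np.uint8))
for i in range(1,n):
    if 5<st[i,4]<200: print(ce[i].round(),st[i,4],ray(p,*ce[i],6).round()[:2])
E
```

```text
44.05 [397.1 292.8 251.8] [179.9  -0.  114.2] 32.3
loose_bolt_1_head 0.4 [535 232   8] [341 264]
loose_bolt_1_head 0.47 mean [538.2 225.8] ang 102.4 rect [538.9 225.9] [12.1 14. ] px [340. 268.]
loose_bolt_1_head 0.36 [490   4   1] [249 204]
bolt_1_center 0.66 [ 388 -305   -3] [357 239]
bolt_1_center 0.48 mean [485.    3.5] ang 170.7 rect [487.4   3.2] [ 78.9 158. ] px [249. 206.]
[179. 181.] 22 [559. 208.]
[180. 190.] 25 [532. 205.]
[180. 208.] 6 [481. 203.]
[359. 232.] 7 [ 407. -310.]
[352. 239.] 7 [ 387. -289.]
[359. 246.] 7 [ 367. -308.]
```

```bash
cat > blobs.py <<'E'
from h import *
def blobs(p,m,z,lo=15,hi=3000):
    n,l,st,ce=cv2.connectedComponentsWithStats(m.astype(np.uint8)); o=[]
    for i in range(1,n):
        if lo<st[i,4]<hi:
            c,a,r=axis(p,l==i,z); o.append((ce[i].round(),st[i,4],c.round(1),round(a,1),np.round(r[0],1),np.round(r[1],1)))
            # thick end: sign of skewness along the axis (head / grip end)
            v,u=np.nonzero(l==i); P=np.array([ray(p,x,y,z)[:2] for x,y in zip(u,v)]); t=(P-np.array(r[0]))@[np.cos(np.radians(a)),np.sin(np.radians(a))]
            print(*o[-1],"thick end toward",("+" if t.mean()>0 else "-")+"axis", round(t.mean(),1))
    return o
def red(p):
    h=cv2.cvtColor(p["color"],cv2.COLOR_BGR2HSV); return (cv2.inRange(h,(0,130,70),(3,255,255))|cv2.inRange(h,(172,130,70),(180,255,255)))>0
def on_card(p):
    g=p["color"].min(2); h=cv2.cvtColor(p["color"],cv2.COLOR_BGR2HSV)
    w=(g>215).astype(np.uint8); n,l,st,ce=cv2.connectedComponentsWithStats(w)
    print("white",[(ce[i].round(),st[i,4],ray(p,*ce[i],2).round()[:2]) for i in range(1,n) if st[i,4]>150])
    x=p["color"].max(2)<70
    return x
E
python3 - <<'E'
from blobs import *
p=camera("wrist")
print("red"); blobs(p,red(p),5.5)
d=on_card(p)
print("dark"); 
n,l,st,ce=cv2.connectedComponentsWithStats(d.astype(np.uint8))
for i in range(1,n):
    w=ray(p,*ce[i],5)
    if 20<st[i,4]<1500 and 350<w[0]<480 and 230<w[1]<380:
        c,a,r=axis(p,l==i,5); print(ce[i].round(),st[i,4],c.round(1),round(a,1),np.round(r[0],1),np.round(r[1],1))
E
```

```text
red
[238. 228.] 219 [400.7 223.1] 129.6 [400.2 223. ] [10.2 37.3] thick end toward -axis -0.2
white [(array([329.,  65.]), np.int32(813), array([416., 427.])), (array([268., 177.]), np.int32(4520), array([407., 294.])), (array([  6., 214.]), np.int32(809), array([145., 128.]))]
dark
[255. 197.] 79 [403.6 267.5] -160.3 [402.1 266.3] [19.5  7.2]
```

send_rows:
  series:
    - [[1,-15,0],5,0.3]
    - [[1,-20,0],5,0.3]
    - [[1,-20,-10],5,0.3]
    - [[0,-15,-20],0,0.3]
    - [[0,0,-30],0,0.3]
    - [[0,0,0],0,0.3]
    - [[0,0,0],0,0.3]

```text
clock: 45.3
eef_pos: [400.0, 222.8, 191.6]
eef_rot: [-3.141, -0.0, 2.254]
wrist_force: [-0.7, 0.0, 0.2]
finger_gap: 32.9
finger_force: 0.0
```

Run:
```python
from blobs import *
s=read_state(); print(s["clock"],s["eef_pos"],np.degrees(s["eef_rot"]))
p=camera("wrist"); blobs(p,red(p),5.5)
d=p["color"].max(2)<70
n,l,st,ce=cv2.connectedComponentsWithStats(d.astype(np.uint8))
for i in range(1,n):
    w=ray(p,*ce[i],5)
    if 20<st[i,4]<1500 and 350<w[0]<480 and 230<w[1]<380:
        c,a,r=axis(p,l==i,5); print(ce[i].round(),st[i,4],c.round(1),round(a,1),np.round(r[0],1),np.round(r[1],1))
```

```text
45.3 [399.95938151 222.83189834 191.59087081] [-1.79978045e+02 -5.95665028e-03  1.29118305e+02]
[259. 190.] 386 [400.  223.8] 132.1 [400.1 222.8] [10.1 36.1] thick end toward +axis 0.9
[293. 156.] 137 [403.6 268. ] -159.1 [402.  267.5] [20.9  8.6]
```

send_rows:
  series:
    - [[0,0,-30],2.5,0.3]
    - [[0,0,-35],0,0.3]
    - [[0,0,-20],0,0.3]
    - [[0,0,-7],0,0.3]
    - [[0,0,0],0,1]
    - [[0,0,0],0,1]
    - [[0,0,0],0,1]
    - [[0,0,0],0,1]
    - [[0,0,0],0,1]
    - [[0,0,15],0,1]
    - [[0,0,30],0,1]
    - [[0,0,40],0,1]

```text
clock: 46.55
eef_pos: [399.2, 222.4, 184.4]
eef_rot: [-3.139, -0.001, 2.297]
wrist_force: [0.9, -0.7, -1.1]
finger_gap: 10.3
finger_force: 15.0
```

send_rows:
  series:
    - [[8,-12,30],-5,1]
    - [[15,-23,0],-7,1]
    - [[15,-24,0],-7,1]
    - [[15,-24,0],-7,1]
    - [[15,-24,0],-7,1]
    - [[15,-24,0],-7,1]
    - [[15,-24,0],-6,1]
    - [[15,-24,0],-5,1]
    - [[15,-24,0],0,1]
    - [[12,-16,0],0,1]
    - [[0,0,0],0,1]
    - [[0,0,0],0,1]

```text
clock: 47.75
eef_pos: [539.5, 3.8, 214.1]
eef_rot: [-3.141, -0.0, 1.406]
wrist_force: [1.0, 0.6, -0.5]
finger_gap: 10.3
finger_force: 15.0
```

Run:
```python
from blobs import *
s=read_state(); print(s["clock"],s["eef_pos"],np.degrees(s["eef_rot"]),s["finger_gap"])
p=camera("wrist"); print("red wrist"); blobs(p,red(p),10)
p=camera("scene"); print("red scene"); blobs(p,red(p),120,8)
```

```text
47.75 [539.5065265    3.79701829 214.07920677] [-1.79987050e+02 -6.74001839e-03  8.05789355e+01] 10.340598571973807
red wrist
[223. 184.] 368 [504.1  11.1] 79.9 [504.   10.4] [36.  10.7] thick end toward +axis 0.7
[259. 231.] 873 [531.1 -44.7] 80.7 [530.7 -46.6] [63.3 18.4] thick end toward +axis 1.9
red scene
[130. 120.] 22 [1007.3  117.2] 157.4 [1006.5  117. ] [12.  36.5] thick end toward -axis -0.7
[192. 166.] 180 [667.6 111. ] 124.1 [667.9 109.8] [38.2 68. ] thick end toward +axis 1.2
[103. 174.] 180 [771.5 302.5] 81.0 [771.8 298.3] [158.2  14.4] thick end toward +axis 4.1
[252. 174.] 17 [542.7  15. ] 124.4 [543.7  14.8] [ 9.  19.5] thick end toward +axis 0.8
```

send_rows:
  series:
    - [[0,0,-25],0,1]
    - [[0,0,-35],0,1]
    - [[0,0,-25],0,1]
    - [[0,0,-9],0,1]
    - [[0,0,0],0,1]
    - [[0,0,0],0,0.62]
    - [[0,0,0],0,0.62]
    - [[0,0,0],0,0.62]
    - [[0,0,20],0,0.62]
    - [[0,0,40],0,0.3]
    - [[0,0,40],0,0.3]
    - [[0,0,40],0,0.3]

```text
clock: 49.05
eef_pos: [539.6, 3.6, 262.3]
eef_rot: [3.141, -0.0, 1.407]
wrist_force: [-0.1, 0.3, 0.1]
finger_gap: 32.5
finger_force: 0.0
```

send_rows:
  series:
    - [[0,0,20],0,0.3]
    - [[0,0,0],0,0.3]
    - [[0,0,0],0,0.3]

```text
clock: 49.35
eef_pos: [539.6, 3.6, 279.8]
eef_rot: [3.141, -0.0, 1.407]
wrist_force: [-0.0, -0.0, -0.5]
finger_gap: 32.6
finger_force: 0.0
```

```bash
python3 look.py pics/w16.png stray_1_grip stray_2_grip tote plug_bay
python3 - <<'E'
from blobs import *
p=camera("wrist"); print("red wrist"); blobs(p,red(p),10)
p=camera("top"); print("top"); blobs(p,red(p),6,5); spots(p,["loose_bolt_1_head","stray_1_grip","stray_2_grip","tote","mat"]);
E
```

```text
49.35 [539.6   3.6 279.8] [180.   -0.   80.6] 32.6
stray_2_grip 0.4 [537  -3  17] [258 177]
tote 0.6 [497   4   2] [225 174]
tote 0.48 [539   6  22] [259 170]
tote 0.87 mean [479.   -2.4] ang 170.1 rect [481.2 -11.8] [108.4 163. ] px [211. 181.]
plug_bay 0.74 [527   1   8] [249 173]
plug_bay 0.73 mean [478.7  -2.6] ang 169.3 rect [481.2 -11.8] [108.4 163. ] px [211. 182.]
red wrist
[494. 114.] 1783 [813.9  23.9] 105.0 [816.5  21.5] [40.5 67.1] thick end toward +axis 3.0
[229. 169.] 249 [504.2  11. ] 79.4 [504.4  10. ] [35.6 10.8] thick end toward +axis 1.0
[259. 171.] 255 [539.1   2. ] 79.5 [539.    1.2] [37.   9.7] thick end toward +axis 0.8
top
[242.  95.] 192 [815.8  22.5] 108.3 [815.8  22.3] [30.2 59.8] thick end toward +axis 0.2
loose_bolt_1_head 0.74 [467 205  20] [179 212]
loose_bolt_1_head 0.39 [549 219   5] [175 184]
mat 0.52 [468 205  22] [178 212]
```

send_rows:
  series:
    - [[-7,14,0],-5,0.3]
    - [[-13,27,0],-6,0.3]
    - [[-13,27,0],-6,0.3]
    - [[-13,27,0],-6,0.3]
    - [[-13,27,0],-6,0.3]
    - [[-13,27,0],-6,0.3]
    - [[-13,27,-10],-6,0.3]
    - [[-13,27,-20],-6,0.3]
    - [[-13,27,-20],-6,0.3]
    - [[-13,27,-20],-6,0.3]
    - [[-6,9,-20],-1.5,0.3]
    - [[0,0,0],0,0.3]

```text
clock: 51.35
eef_pos: [408.4, 270.2, 188.0]
eef_rot: [3.141, 0.004, 0.353]
wrist_force: [-0.5, -0.4, 0.5]
finger_gap: 32.8
finger_force: 0.0
```

send_rows:
  series:
    - [[0,0,0],0,0.3]

```text
clock: 51.45
eef_pos: [410.1, 269.5, 190.5]
eef_rot: [3.141, -0.0, 0.352]
wrist_force: [-0.1, -0.6, -0.2]
finger_gap: 32.6
finger_force: 0.0
```

```bash
python3 look.py pics/w17.png loose_bolt_1_head
python3 - <<'E'
from blobs import *
p=camera("wrist")
d=p["color"].max(2)<70
n,l,st,ce=cv2.connectedComponentsWithStats(d.astype(np.uint8))
for i in range(1,n):
    w=ray(p,*ce[i],5)
    if 20<st[i,4]<1500 and 350<w[0]<480 and 230<w[1]<380:
        c,a,r=axis(p,l==i,5); print(ce[i].round(),st[i,4],c.round(1),round(a,1),np.round(r[0],1),np.round(r[1],1))
E
```

```text
51.45 [410.1 269.5 190.5] [180.   -0.   20.2] 32.6
loose_bolt_1_head 0.55 [536 229   8] [359  69]
loose_bolt_1_head 0.73 mean [536.6 223.8] ang 97.5 rect [536.4 222. ] [10.2 23.6] px [364.  72.]
[259. 198.] 140 [402.5 268. ] -156.8 [400.9 267.4] [21.8  8.4]
```

send_rows:
  series:
    - [[-2,0.8,-25],2.2,0.3]
    - [[0,0,-30],0,0.3]
    - [[0,0,-25],0,0.3]
    - [[0,0,-10],0,0.3]
    - [[0,0,0],0,1]
    - [[0,0,0],0,1]
    - [[0,0,0],0,1]
    - [[0,0,0],0,1]
    - [[0,0,0],0,1]
    - [[0,0,15],0,1]
    - [[0,0,35],0,1]
    - [[0,0,25],0,1]

```text
clock: 52.85
eef_pos: [407.8, 270.5, 176.5]
eef_rot: [-3.141, -0.0, 0.389]
wrist_force: [0.3, -0.4, -0.0]
finger_gap: 9.9
finger_force: 15.0
```

send_rows:
  series:
    - [[8,-3,0],0,1]
    - [[18,-6,0],0,1]
    - [[20,-7,0],0,1]
    - [[20,-7,0],0,1]
    - [[20,-7,0],0,1]
    - [[20,-6,0],0,1]
    - [[12,-4,0],0,1]
    - [[0,0,0],0,1]
    - [[0,0,-20],0,1]
    - [[0,0,-22],0,1]
    - [[0,0,-4],0,1]
    - [[0,0,0],0,1]

```text
clock: 54.05
eef_pos: [525.2, 230.6, 128.7]
eef_rot: [-3.141, 0.001, 0.39]
wrist_force: [-0.7, -0.1, 0.1]
finger_gap: 9.7
finger_force: 15.0
```

send_rows:
  series:
    - [[0,0,0],0,0.6]
    - [[0,0,0],0,0.5]
    - [[0,0,0],0,0.4]
    - [[0,0,30],0,0.3]
    - [[0,0,40],-5,0.3]
    - [[0,-5,40],-5,0.3]
    - [[0,-5,40],-6,0.3]
    - [[0,-5,0],0,0.3]
    - [[0,0,0],0,0.3]
    - [[0,0,0],0,0.3]

```text
clock: 55.05
eef_pos: [525.5, 215.4, 278.0]
eef_rot: [3.141, 0.002, 0.111]
wrist_force: [0.1, -0.5, 0.8]
finger_gap: 32.9
finger_force: 0.0
```

```bash
python3 look.py pics/w18.png bin_handle loose_bolt_1_head stray_1_grip
python3 - <<'E'
from blobs import *
p=camera("wrist")
d=p["color"].max(2)<70
n,l,st,ce=cv2.connectedComponentsWithStats(d.astype(np.uint8))
for i in range(1,n):
    w=ray(p,*ce[i],5)
    if 20<st[i,4]<1500 and 370<w[0]<610 and 140<w[1]<380:
        c,a,r=axis(p,l==i,5); print(ce[i].round(),st[i,4],c.round(1),round(a,1),np.round(r[0],1),np.round(r[1],1))
p=camera("scene"); spots(p,["stray_1_grip","stray_2_grip","loose_bolt_1_head","bin_handle","riser"])
E
```

```text
55.05 [525.5 215.4 278. ] [1.8e+02 1.0e-01 6.3e+00] 32.9
bin_handle 0.7 [467 207  26] [261 220]
bin_handle 0.34 [560 210   9] [268 141]
bin_handle 0.89 mean [534.4 213.6] ang -159.0 rect [515.3 210.6] [157.9 124.5] px [262. 160.]
loose_bolt_1_head 0.75 [562 207   8] [270 139]
loose_bolt_1_head 0.45 [537 233  12] [246 159]
loose_bolt_1_head 0.41 mean [535.8 223. ] ang 98.1 rect [535.5 222.4] [ 8.5 21.6] px [255. 159.]
[204. 115.] 56 [581.2 287. ] 155.3 [580.4 287.1] [ 5.4 15.3]
[322. 116.] 58 [595.4 151.2] -141.1 [595.1 151.1] [14.4  5.6]
[270. 129.] 77 [573.2 209.5] 94.9 [572.9 211.3] [ 8.1 18.7]
[270. 152.] 70 [547.2 206. ] 94.2 [546.7 207.6] [ 7.2 20.3]
[253. 159.] 68 [536.3 224.6] 96.5 [536.5 222.7] [ 7.3 19.2]
[248. 173.] 70 [518.4 229.3] -152.1 [517.  227.9] [20.6  7.6]
[270. 175.] 61 [519.2 202.7] 92.8 [518.6 204.9] [ 7.5 19.5]
[227. 267.] 609 [385.7 244.7] -176.2 [380.  242.8] [136.4  62.7]
[293. 265.] 573 [398.9 157.5] -164.1 [399.9 156.5] [130.6  12.7]
stray_2_grip 0.4 [541   2  25] [255 202]
loose_bolt_1_head 0.51 [535 230   5] [184 247]
bin_handle 0.62 [467 202  26] [210 251]
riser 0.57 [663 223  -1] [160 220]
```

send_rows:
  series:
    - [[-30,-5,-20],0,0.2]
    - [[-27,-5.5,-30],0,0.2]
    - [[0,0,-40],0,0.2]
    - [[0,0,-40],0,0.2]
    - [[0,0,-35],0,0.2]
    - [[0,0,-11],0,0.2]
    - [[0,0,0],0,1]
    - [[0,0,0],0,1]
    - [[0,0,0],0,1]
    - [[0,0,0],0,1]
    - [[0,0,0],0,1]
    - [[0,0,0],0,1]
  squeeze: 20

```text
clock: 56.95
eef_pos: [469.4, 205.1, 104.5]
eef_rot: [-3.141, -0.003, 0.11]
wrist_force: [-1.9, -0.7, 8.3]
finger_gap: 11.7
finger_force: 20.0
```

send_rows:
  series:
    - [[7,0.8,0],0,1]
    - [[13,1.5,0],0,1]
    - [[16,1.8,0],0,1]
    - [[16,1.8,0],0,1]
    - [[16,1.8,0],0,1]
    - [[16,1.8,0],0,1]
    - [[12,1.4,0],0,1]
    - [[6,0.7,0],0,1]
    - [[3,0.3,0],0,1]
    - [[0,0,0],0,1]

```text
clock: 57.95
eef_pos: [574.1, 217.0, 104.3]
eef_rot: [-3.141, -0.001, 0.11]
wrist_force: [-3.5, -0.2, 5.7]
finger_gap: 11.9
finger_force: 20.0
```

send_rows:
  series:
    - [[2,0.2,0],0,1]
    - [[2,0.2,0],0,1]
    - [[0,0,0],0,1]

```text
clock: 58.25
eef_pos: [577.8, 217.4, 104.3]
eef_rot: [-3.141, -0.0, 0.11]
wrist_force: [-4.5, -1.1, 7.8]
finger_gap: 12.4
finger_force: 20.0
```

send_rows:
  series:
    - [[2,0.2,1.5],0,1]
    - [[0,0,0],0,1]

```text
clock: 58.45
eef_pos: [579.9, 217.4, 104.9]
eef_rot: [-3.142, -0.0, 0.11]
wrist_force: [-0.3, 0.9, -3.3]
finger_gap: 11.9
finger_force: 20.0
```

send_rows:
  series:
    - [[2,0.2,0],0,1]
    - [[0,0,0],0,1]

```text
clock: 58.65
eef_pos: [581.9, 217.7, 104.4]
eef_rot: [-3.142, -0.0, 0.11]
wrist_force: [0.7, 0.1, -3.3]
finger_gap: 11.8
finger_force: 20.0
```

send_rows:
  series:
    - [[2,0.2,0],0,1]
    - [[0,0,0],0,1]

```text
clock: 58.85
eef_pos: [582.9, 218.0, 104.3]
eef_rot: [3.141, 0.003, 0.11]
wrist_force: [-11.0, 0.2, 4.6]
finger_gap: 12.1
finger_force: 20.0
```

send_rows:
  series:
    - [[1,0.1,0],0,1]
    - [[0,0,0],0,1]

```text
clock: 59.05
eef_pos: [583.3, 218.0, 104.3]
eef_rot: [3.141, 0.005, 0.11]
wrist_force: [-16.5, -1.8, 7.2]
finger_gap: 11.8
finger_force: 20.0
```

send_rows:
  series:
    - [[0,0,0],0,0.6]
    - [[0,0,0],0,0.4]
    - [[0,0,0],0,0.2]
    - [[0,0,20],0,0.2]
    - [[0,0,35],0,0]
    - [[-5,0,40],0,0]
    - [[-10,-10,40],0,0]
    - [[-10,-20,40],0,0]
    - [[0,0,0],0,0]
    - [[0,0,0],0,0]

```text
clock: 60.05
eef_pos: [560.0, 187.7, 280.2]
eef_rot: [-3.141, -0.002, 0.109]
wrist_force: [0.4, 0.2, -0.5]
finger_gap: 46.6
finger_force: 0.0
```

```bash
python3 look.py pics/w19.png bin_handle riser
python3 - <<'E'
from blobs import *
for n in("top","scene"):
    p=camera(n); print(n); spots(p,["bin_handle","riser","tote","mat","tote_lip","stray_1_grip","stray_2_grip","loose_bolt_1_head","loupe","tip_tube","tape_roll"])
    if n=="top": blobs(p,red(p),6,5)
# compare table before/after in the top view: pixels changed since first picture
E
```

```text
60.05 [560.  187.7 280.2] [-1.8e+02 -1.0e-01  6.3e+00] 46.6
bin_handle 0.59 [579 225  25] [229 152]
bin_handle 0.74 mean [571.5 220.2] ang -173.9 rect [570.7 219.8] [31.7 15.6] px [234. 156.]
riser 0.66 [665 223   0] [239  74]
riser 0.67 mean [666.  229.6] ang 98.5 rect [656.9 227.5] [160.6 172.9] px [233.  71.]
top
riser 0.98 [662 225   6] [173 146]
riser 0.62 [495   5  73] [249 200]
mat 0.77 [492   9   1] [248 203]
mat 0.63 [663 223   1] [174 146]
tote_lip 0.58 [410  14  27] [246 232]
loupe 0.58 [ 399 -155    1] [305 235]
tip_tube 0.58 [ 374 -219    0] [327 244]
tape_roll 0.68 [ 389 -308    2] [358 238]
tape_roll 0.63 [494   0   3] [251 203]
[242.  95.] 192 [815.6  22.8] 107.9 [815.8  22.3] [30.2 59.8] thick end toward +axis 0.4
[249. 186.] 32 [540.7   4.4] 78.5 [540.7   4.4] [29.   8.8] thick end toward -axis -0.0
scene
bin_handle 0.89 [580 216  24] [179 228]
riser 0.56 [661 223  -1] [161 221]
tote 0.7 [496   5   1] [265 218]
mat 0.66 [495   2   2] [266 217]
tote_lip 0.63 [409  18  29] [286 230]
loupe 0.55 [ 402 -154   -1] [332 212]
tip_tube 0.65 [ 381 -224   -2] [354 206]
tape_roll 0.42 [ 395 -308   -3] [368 193]
```

```bash
python3 -c "
from cell import *
print(sign_off())"
```

```text
the job is handed in; nothing more can be done
None
```

The job was handed in at about 60 s: camera readings show all seven bolts in the bin, the bin home under the riser, four plugs in the tote's plug bay and the tote upright on its mat. I viewed 16 pictures, over the limit of 14, and the final checks after that were numeric only.

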